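# Proof-load a link on the pull tester

### The job

Proof-load the loose brass link on the pull tester: lay it flat over the tester's two upright pins so that both stand inside its opening, gently and without pressing hard on them, and let go. Then turn the black knob clockwise until the link pulls the sprung pointer level with the point of the set marker, never running well past it, and leave the link under that load with the marker and everything else on the bench where it was.

Things in the scene. Friction and masses are not known exactly. Their poses are not given: they have to be found in the camera images.
- link_centre (a point): Centre of the loose brass link, half-way up: an oval chain link of round 8 mm bar, 88 x 26 mm outside, 72 x 10 mm inside, 8 mm thick, 100 g, flat on the bench at the robot's right. y runs along its length, z up. Take it from above across its 26 mm width at the middle, the fingers reaching a little past its underside.
- tester: Grey pull tester, fixed, 330 x 112 mm, base plate 12 mm. Origin on the bench under its middle; y along its length from the knob's housing (-y end) to the scale (+y end), x across it, away from the robot at zero yaw, z up. Both pins stand on x = 0 (within 4 mm). Highest part: the knob, 100 mm up. Nothing rises above 14 mm in the gap between the pins' shoulders.
- drive_pin (a point): Drive pin on the end of the rack bar: upright, 8 mm thick, 20 mm tall, top 6 mm tapered; this point is on its axis at its foot, on the 26 mm round shoulder, 40 mm over the bench, on which the link lies. Once the knob's play is taken up, a radian clockwise draws it 5 mm along the tester's -y, away from the gauge pin; a brake holds it. It starts 57 to 60 mm from the gauge pin.
- gauge_pin (a point): Gauge pin on the sprung lever's 30 mm short arm; same form, size and 40 mm shoulder height as the drive pin; this point is on its axis at its foot. The link is taut when the pins' axes are 64 mm apart; beyond that it pulls this pin along the tester's -y against the lever's spring.
- pointer_tip (a point): Tip of the pointer, the lever's thin 100 mm long arm, 32 mm over the bench above the scale plate. Unloaded it rests at tester x = +30 mm. It moves towards the tester's -x, 3.3 times as far as the gauge pin: with the link taut about 16 mm per radian of knob. The pull is about 3 N as it starts to move and grows about 4 N per 10 mm of tip travel.
- marker_point (a point): Where the pointer tip lies when level with the point of the set marker, a small dark clip with a steel clamp screw on the scale plate's outer edge, clamped 22 to 38 mm along the arc from the unloaded tip. x points back along the arc to the unloaded pointer: the tip's x in this frame is the way still to go, negative when past.
- knob_grip (a point): On the knob's upright axis, 86 mm over the bench, at grip height. Black fluted round knob, 38 mm across, from 72 to 99 mm over the bench, above the 61 mm high housing. Clockwise from above pulls, after 0.1 to 1.4 rad of free play in the worn drive; then it takes 0.16 N m, 0.26 N m at full load, and stays where it is left. 2 to 5 rad in all, in several grasps; range 6 rad.

How it is judged:
By the outcome, as a careful person would: the job done as asked, in the order asked, and still so for the second after the job is handed in, with the robot touching nothing.
It also fails if it takes over 67 s, if anything falls off the work surface, if the arm or the gripper's body presses on something with over 40 N, if the wrist force passes 120 N, or if a joint passes its speed limit or range.

### The arm

A 6-joint arm with a two-finger parallel gripper is mounted at the origin on a cart in front of the work surface, level with it; the furniture and walls round the work are solid. World frame = base frame: x ahead of the robot, y to its left, z up, the work surface at z = 0. Lengths are in mm, angles in rad, forces in N, time in s.
With the tool pointing down it reaches from about 275 to 750 mm from the base axis. Payload 10.2 kg.
Tool frame: the origin (TCP) lies at the very end of the fingers, on their centre line; the grasp point (between the pads) lies 19 mm behind it; z points along the fingers, x is the direction in which the jaws open and shut, and the axes are right-handed (so a half turn about z gives the same grasp; the last joint's range is limited). The gripper opens to 85 mm and grips with 20 to 120 N. Pads are 22 mm wide; open, the fingers measure 114 mm over their backs; the gripper's body (76 mm by 85 mm) begins 54 mm behind the grasp point. The pads swing forward as they close: fully open they stand 13 mm farther back than shut.
Start: joints at [-1.473, 0.313, 1.498, -0, 1.331, -0.223], TCP at [165.533, -498.227, 231.294] pointing down, gripper open.
Joint ranges: [-2.94, 2.94], [-0.97, 2.17], [0.19, 2.56], [-1.23, 4.37], [0.02, 3.11], [-2.88, 2.88]. Speed limits (rad/s): [2.39, 2.39, 3.01, 3.14, 3.14, 3.14].

### API

Orientations are given as a unit quaternion [w, x, y, z].
In Python, from rig import ctrl, cams gives the robot as it stands.
- The arm moves only by the tool play_rows, never from a script. Its argument "steps" is a list of rows, each a list of 2 entries, a list of its own where there are three numbers: the shift along the tool's x, y, z normalised to -1 to 1, where 1 is 0.75 m, then the turn, a rotation vector about the tool's x, y, z normalised to -1 to 1, where 1 is 45 degrees. A call has 1 to 20 rows; each row shifts and turns the commanded pose from where the row before left it, along the tool's axes as they then stand; what a row does not reach is not made up. A row lasts 1/10 s, in which the tool goes at most 50 mm and 8.59 degrees, less where a joint would pass 70% of its speed; a pose out of reach is approached as far as the arm can. A call with a number of a shift or a turn outside -1 to 1 is refused whole. A call with a gripper value outside its range is refused whole. "grip" is the closure, from 0 (fully open) to 1 (shut), set as the call begins (left out, the last holds). The fingers move at their own pace and stop on an object; "squeeze" is the grip in N (left out, the last holds). Time passes only in rows, so rows that do not move let the fingers close. It gives the time, the measured TCP pose, the force and the opening at its end, in the units of the state.
- ctrl.sense(): the state, without advancing time (a new reading comes with each control period).
- cams.capture(name): name is "scene" or "side" or "wrist"; returns the picture (480x640x3 uint8, red, green, blue); there is no depth.
- cams.camera_info(name): a dict with "fx", "fy", "cx", "cy" (pixels), "xyz" and "attitude" of the camera in the world. Camera axes: x right, y up, looking along -z (the intrinsics and any distortion apply to the point x, -y, -z); pixel columns grow to the right and rows downward; lengths in mm; the calibration is good to about 2 mm. A picture is of the moment at which its call begins: read the wrist's pose just before it. camera_info takes no time and is no camera call; for the wrist camera it gives the pose at the moment of the call.
- ctrl.finish_job(): hands the job in, once; it reports no verdict.
Trained networks look in the newest picture that a camera, given by its name, has taken for a name from the list of things; names that differ only in an ending like _2 or _b are one class to them, and where a whole thing is asked for, a point or a joint stands for the part that bears it (a point fixed in the world has none). Each returns a list of dicts, best first, with "p" (0 to 1); they miss things now and then, are a little off and sometimes report something else, mostly with a low value. They report only what shows in the picture. A call takes as long as a camera call.
- cams.search_frame(camera, thing): "rect" ([centre column, centre row, width, height] in pixels, round what is visible of it).
- cams.tip_of(camera, thing): "pixel" ([column, row] in pixels: a listed point, or the origin of a listed thing).
The state is a dict: "time_s": time; "joints": joint angles; "dq": joint speeds; "tau": joint torques, N m; "eef_pos": TCP position; "ee_rot": TCP orientation; "force": force on the tool from outside, world axes, zero at the start; "wrist_torque": the same for the moment, N m; "grip_width": opening from 0.0 (shut) to 1.0 (fully open).
Only numpy, scipy, OpenCV 4.12 (cv2) and the standard library are available. Lean on these libraries where they do the work, as an engineer would, in place of code of your own. Each camera call takes 0.05 s, during which the arm holds its last target.

## Working session

There is one attempt and no reset: what is moved stays moved. The work goes in short steps, Python scripts to look and compute and a tool call to move; the robot and the scene stay as the last step left them, time stands still between calls to the robot, and variables do not carry over. Pictures are saved under pics/ and viewed, and the job is handed in when it is done.

Besides the shell and the picture viewer there is one more tool, called as name([rows], argument=value, ...), one row to a line, values as JSON. play_rows: Moves the arm, as the interface text tells. Its arguments: {"type":"object","properties":{"steps":{"type":"array"},"grip":{"type":"number"},"squeeze":{"type":"number"}},"required":["steps"]}

```bash
ls -la; mkdir -p pics
cat > h.py <<'E'
import numpy as np, cv2, json
from rig import ctrl, cams
from scipy.spatial.transform import Rotation as R
def Rq(q): return R.from_quat([q[1],q[2],q[3],q[0]])
def snap(name,fn):
    info=cams.camera_info(name); im=cams.capture(name); cv2.imwrite('pics/'+fn,cv2.cvtColor(im,cv2.COLOR_RGB2BGR)); return info,im
E
python3 - <<'E'
from h import *
print(ctrl.sense())
for c in ["scene","side","wrist"]:
    i,im=snap(c,c+'0.png'); print(c,i)
    for t in ["link_centre","tester","drive_pin","gauge_pin","pointer_tip","marker_point","knob_grip"]:
        print(t,[(np.round(d['pixel'],1).tolist(),round(d['p'],2)) for d in cams.tip_of(c,t)[:2]])
print(ctrl.sense()['time_s'])
E
```

```text
total 12
drwxr-xr-x  3 agent agent 4096 Dec  7 04:01 .
drwxr-xr-x 23 root  root  4096 Dec  7 04:01 ..
drwxr-xr-x  2 agent agent 4096 Dec  7 04:01 pics
{'time_s': 0.0, 'joints': array([-1.47338592e+00,  3.13454082e-01,  1.49843151e+00,  2.21784091e-07,
        1.33101986e+00, -2.23375226e-01]), 'dq': array([-1.14545152e-03, -1.39190989e-03,  1.33004371e-03,  3.04981114e-05,
       -1.22110594e-03, -5.68552810e-04]), 'tau': array([ 8.39411587e-04, -4.12261963e+01, -2.59741312e+01, -1.65264105e-04,
        4.20312543e-03, -1.27675389e-05]), 'eef_pos': array([ 165.51386524, -497.95337607,  230.73509181]), 'ee_rot': array([-4.92510079e-04,  8.10959801e-01, -5.85101504e-01, -4.33930714e-04]), 'force': array([0.12016047, 0.1847421 , 0.81511021]), 'wrist_torque': array([-4.92279577e-05,  4.75767047e-03,  3.85788637e-03]), 'grip_width': 1.0004165157960005}
scene {'fx': 503.36595451793556, 'fy': 503.36595451793556, 'cx': 316.66655662906095, 'cy': 243.27102748148357, 'xyz': array([ 66.80175406, 646.87257527, 572.65594402]), 'attitude': array([-0.23728283, -0.12507019,  0.46680773,  0.84270093])
[... 357 characters left out ...]
3104111, -774.71710962,  720.80225842]), 'attitude': array([ 0.90147633,  0.43213012, -0.00883746, -0.02293205])}
link_centre [([325.9, 352.5], 0.7)]
tester [([307.9, 246.2], 0.91)]
drive_pin [([306.8, 236.7], 0.8)]
gauge_pin [([301.5, 222.1], 0.51)]
pointer_tip [([302.2, 200.5], 0.83)]
marker_point [([293.6, 202.3], 0.44)]
knob_grip [([314.7, 254.3], 0.9)]
wrist {'fx': 414.9013043899867, 'fy': 414.9013043899867, 'cx': 316.0132803144349, 'cy': 235.81737396735278, 'xyz': array([ 243.68434994, -472.40792912,  373.55743149]), 'attitude': array([ 0.80031738, -0.13122994,  0.09520696, -0.57724036])}
link_centre []
tester []
drive_pin []
gauge_pin []
pointer_tip []
marker_point []
knob_grip []
1.2
```

View pics/scene0.png

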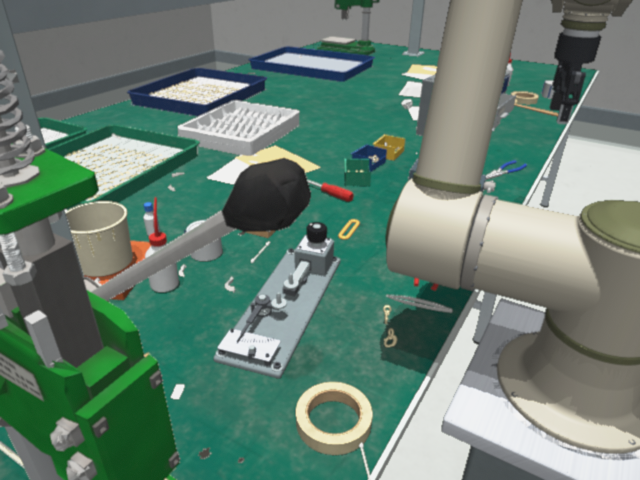

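View pics/side0.png

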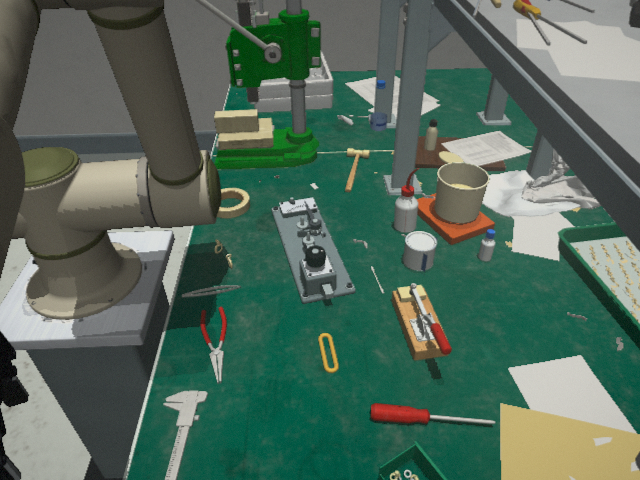

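```bash
cat >> h.py <<'E'
def ray(info,px):
    v=np.array([(px[0]-info['cx'])/info['fx'],-(px[1]-info['cy'])/info['fy'],-1.0])
    return np.array(info['xyz']),Rq(info['attitude']).apply(v)
def atz(info,px,z):
    o,d=ray(info,px); return o+d*(z-o[2])/d[2]
def proj(info,p):
    v=Rq(info['attitude']).inv().apply(np.asarray(p,float)-info['xyz']); return np.array([info['cx']+info['fx']*v[0]/-v[2], info['cy']-info['fy']*v[1]/-v[2]])
E
python3 - <<'E'
from h import *
S=cams.camera_info("scene");D=cams.camera_info("side")
for n,z,a,b in [("link",4,(347.4,227.8),(325.9,352.5)),("tester",0,(288.4,305.5),(307.9,246.2)),("drive",40,(292.8,284.9),(306.8,236.7)),("gauge",40,None,(301.5,222.1)),("tip",32,(234,337.9),(302.2,200.5)),("marker",32,(256.5,349.2),(293.6,202.3)),("knob",86,(320.7,233.3),(314.7,254.3))]:
    print(n,[np.round(atz(i,p,z),1) for i,p in ((S,a),(D,b)) if p is not None])
E
```

```text
link [array([ 503.5, -221.3,    4. ]), array([ 495.8, -219.9,    4. ])]
tester [array([466.5,  70.2,   0. ]), array([469.2,  82. ,   0. ])]
drive [array([463.6,  59.3,  40. ]), array([467.6,  67. ,  40. ])]
gauge [array([456.5, 120.6,  40. ])]
tip [array([471.8, 212.3,  32. ]), array([458.8, 218.2,  32. ])]
marker [array([427.4, 213.7,  32. ]), array([437.8, 211.7,  32. ])]
knob [array([473.3, -51.4,  86. ]), array([482.5, -45.5,  86. ])]
```

Run:
```python
from h import *
W=cams.camera_info("wrist"); s=ctrl.sense()
Rt=Rq(s['ee_rot']); print("cam in tool",Rt.inv().apply(W['xyz']-s['eef_pos'])); print("cam axes in tool",np.round((Rt.inv()*Rq(W['attitude'])).as_matrix(),3))
print(Rt.as_matrix().round(3))
a=cv2.imread('pics/side0.png')[320:385,290:370]; b=cv2.imread('pics/scene0.png')[210:250,320:380]
a=cv2.resize(a,None,fx=5,fy=5,interpolation=cv2.INTER_CUBIC);b=cv2.resize(b,None,fx=5,fy=5,interpolation=cv2.INTER_CUBIC)
o=np.zeros((530,400,3),np.uint8);o[:325,:400]=a;o[330:530,:300]=b;cv2.imwrite('pics/c.png',o)
D=cams.camera_info("side");S=cams.camera_info("scene")
for i,n,(x0,y0,x1,y1) in((D,'side0',(310,325,350,380)),(S,'scene0',(335,215,365,245))):
    im=cv2.imread(f'pics/{n}.png'); h=cv2.cvtColor(im,cv2.COLOR_BGR2HSV); m=((h[...,0]>12)&(h[...,0]<32)&(h[...,1]>120)&(h[...,2]>90)).astype(np.uint8)
    k=np.zeros_like(m);k[y0:y1,x0:x1]=m[y0:y1,x0:x1]
    ys,xs=np.nonzero(k); P=np.array([atz(i,(x,y),4)[:2] for x,y in zip(xs,ys)]); (c,sz,ang)=cv2.minAreaRect(P.astype(np.float32)); print(n,len(P),c,sz,ang)
```

```text
cam in tool [ 1.37386968e-01 -8.23183909e+01 -1.42254580e+02]
cam axes in tool [[ 1.    -0.     0.001]
 [-0.    -0.947 -0.32 ]
 [ 0.001  0.32  -0.947]]
[[ 0.315 -0.949  0.   ]
 [-0.949 -0.315 -0.   ]
 [ 0.    -0.    -1.   ]]
side0 363 (499.1669921875, -218.3007354736328) (25.758865356445312, 88.2210922241211) 7.341885566711426
scene0 150 (499.114013671875, -219.21340942382812) (25.723417282104492, 87.83401489257812) 6.550292491912842
```

View pics/c.png

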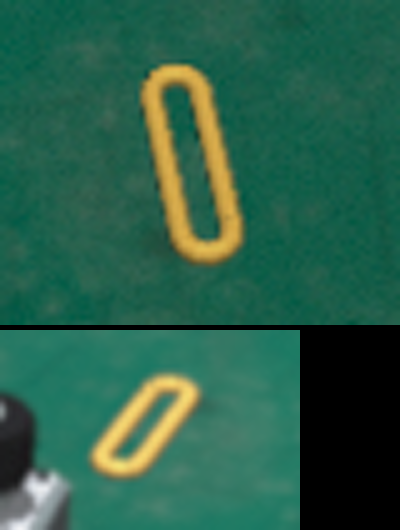

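```bash
cat >> h.py <<'E'
def plan(pos,ang,n,s=None):
    """rows from present measured pose to tcp pos (mm), tool pointing down with tool x at world angle ang (deg); straight line, n rows"""
    s=s or ctrl.sense(); p=np.array(s['eef_pos']); M=Rq(s['ee_rot']).as_matrix(); a=np.degrees(np.arctan2(M[1,0],M[0,0]))
    d=(np.array(pos)-p)/n; da=(ang-a); da=(da+180)%360-180; da/=n
    rows=[]
    for k in range(n):
        t=np.radians(a+da*k); x=np.array([np.cos(t),np.sin(t),0]); y=np.array([np.sin(t),-np.cos(t),0])
        rows.append([[round(d@x/750,4),round(d@y/750,4),round(-d[2]/750,4)],[0,0,round(-da/45,4)]])
    print(np.round(p,1),round(a,2)); print(json.dumps(rows)); print('mm/row',np.linalg.norm(d),'deg/row',da); return rows
def st():
    s=ctrl.sense(); M=Rq(s['ee_rot']).as_matrix(); print('t',round(s['time_s'],2),'p',np.round(s['eef_pos'],2),'a',round(np.degrees(np.arctan2(M[1,0],M[0,0])),2),'tilt',np.round(M[:2,2],4),'F',np.round(s['force'],2),'g',round(s['grip_width'],3),'j',np.round(s['joints'],2)); return s
E
python3 -c "
from h import *
plan([499.1,-218.8,150],7,12)"
```

```text
[ 165.5 -498.2  231.3] -71.62
[[[-0.0178, -0.045, 0.009], [0, 0, -0.1456]], [[-0.0125, -0.0467, 0.009], [0, 0, -0.1456]], [[-0.0071, -0.0478, 0.009], [0, 0, -0.1456]], [[-0.0016, -0.0483, 0.009], [0, 0, -0.1456]], [[0.0039, -0.0482, 0.009], [0, 0, -0.1456]], [[0.0094, -0.0474, 0.009], [0, 0, -0.1456]], [[0.0147, -0.0461, 0.009], [0, 0, -0.1456]], [[0.0199, -0.0441, 0.009], [0, 0, -0.1456]], [[0.0248, -0.0415, 0.009], [0, 0, -0.1456]], [[0.0294, -0.0384, 0.009], [0, 0, -0.1456]], [[0.0336, -0.0348, 0.009], [0, 0, -0.1456]], [[0.0373, -0.0308, 0.009], [0, 0, -0.1456]]]
mm/row 36.89032774355142 deg/row 6.551593572260828
```

play_rows([
  [[-0.0178, -0.045, 0.009], [0, 0, -0.1456]],
  [[-0.0125, -0.0467, 0.009], [0, 0, -0.1456]],
  [[-0.0071, -0.0478, 0.009], [0, 0, -0.1456]],
  [[-0.0016, -0.0483, 0.009], [0, 0, -0.1456]],
  [[0.0039, -0.0482, 0.009], [0, 0, -0.1456]],
  [[0.0094, -0.0474, 0.009], [0, 0, -0.1456]],
  [[0.0147, -0.0461, 0.009], [0, 0, -0.1456]],
  [[0.0199, -0.0441, 0.009], [0, 0, -0.1456]],
  [[0.0248, -0.0415, 0.009], [0, 0, -0.1456]],
  [[0.0294, -0.0384, 0.009], [0, 0, -0.1456]],
  [[0.0336, -0.0348, 0.009], [0, 0, -0.1456]],
  [[0.0373, -0.0308, 0.009], [0, 0, -0.1456]],
  [[0, 0, 0], [0, 0, 0]],
  [[0, 0, 0], [0, 0, 0]],
], grip=0.4, squeeze=30)

```text
time_s: 2.6
eef_pos: [499.3, -218.4, 150.1]
ee_rot: [-0.0, 0.998, 0.061, -0.0]
force: [0.9, -1.3, -0.5]
grip_width: 0.6
```

Run:
```python
from h import *
st()
i,im=snap('wrist','w1.png')
h=cv2.cvtColor(im,cv2.COLOR_RGB2HSV); m=((h[...,0]>12)&(h[...,0]<32)&(h[...,1]>120)&(h[...,2]>90)).astype(np.uint8)
n,l,s,c=cv2.connectedComponentsWithStats(m)
for k in np.argsort(-s[1:,4])[:3]+1:
    ys,xs=np.nonzero(l==k); P=np.array([atz(i,(x,y),4)[:2] for x,y in zip(xs,ys)]); print(s[k],cv2.minAreaRect(P.astype(np.float32)))
```

```text
t 2.6 p [ 499.32 -218.45  150.09] a 7.03 tilt [-0.0005  0.0001] F [ 0.88 -1.25 -0.51] g 0.6 j [-0.63  0.43  1.55 -0.    1.16 -0.75]
[ 297  157   37  117 2422] ((498.7687683105469, -219.5265350341797), (25.245445251464844, 86.97976684570312), 7.438966751098633)
[559  94   1   2   2] ((647.4798583984375, -116.26834106445312), (0.6329988837242126, 0.0), 107.59481048583984)
[558 106   1   2   2] ((649.1387939453125, -123.65383911132812), (0.6440767645835876, 0.0), 107.55001831054688)
```

View pics/w1.png

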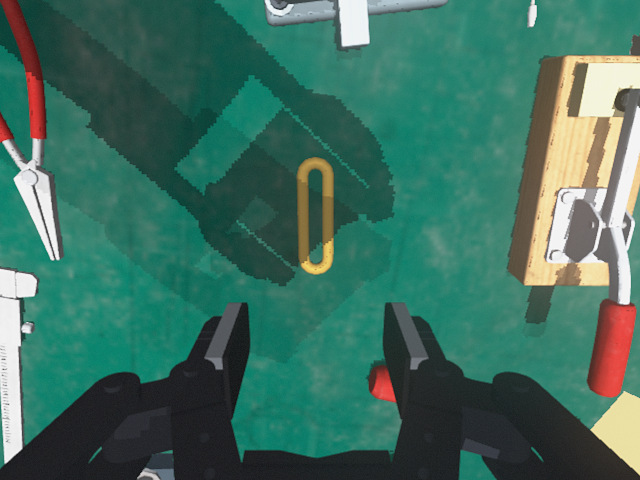

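play_rows([
  [[-0.0006, 0.001, 0.04], [0, 0, -0.004]],
  [[0, 0, 0.04], [0, 0, 0]],
  [[0, 0, 0.04], [0, 0, 0]],
  [[0, 0, 0.04], [0, 0, 0]],
  [[0, 0, 0.02], [0, 0, 0]],
  [[0, 0, 0.012], [0, 0, 0]],
  [[0, 0, 0.0053], [0, 0, 0]],
  [[0, 0, 0], [0, 0, 0]],
  [[0, 0, 0], [0, 0, 0]],
])

```text
time_s: 3.55
eef_pos: [499.2, -220.1, 3.2]
ee_rot: [0.001, 0.998, 0.062, 0.001]
force: [0.0, 0.6, -1.1]
grip_width: 0.6
```

Run:
```python
from h import *
st()
snap('wrist','w2.png')
```

```text
t 3.55 p [ 499.19 -220.08    3.22] a 7.16 tilt [ 0.0013 -0.001 ] F [ 0.    0.57 -1.1 ] g 0.6 j [-0.63  0.64  1.66 -0.    0.84 -0.76]
```

View pics/w2.png

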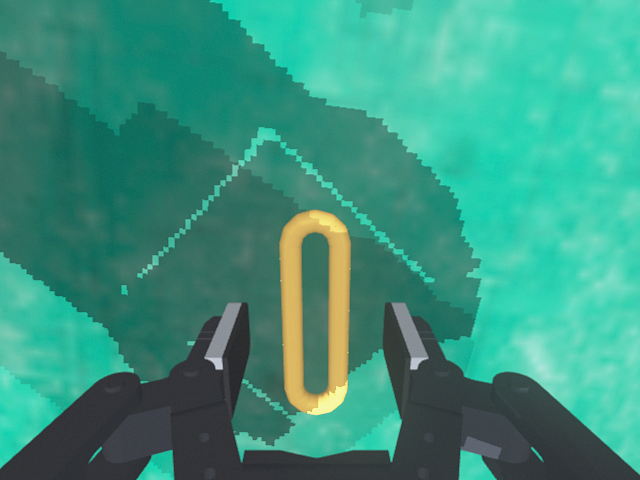

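Run:
```python
from h import *
s=st()
i=cams.camera_info('wrist'); im=cv2.imread('pics/w2.png'); h=cv2.cvtColor(im,cv2.COLOR_BGR2HSV); m=((h[...,0]>12)&(h[...,0]<32)&(h[...,1]>120)&(h[...,2]>90)).astype(np.uint8)
n,l,ss,c=cv2.connectedComponentsWithStats(m); k=1+np.argmax(ss[1:,4])
ys,xs=np.nonzero(l==k); P=np.array([atz(i,(x,y),4)[:2] for x,y in zip(xs,ys)]); print(cv2.minAreaRect(P.astype(np.float32)))
print(proj(i,s['eef_pos']),proj(i,s['eef_pos']+[0,0,6]))
```

```text
t 3.6 p [ 499.2  -219.99    3.21] a 7.17 tilt [ 0.0013 -0.0009] F [ 0.61  0.57 -0.3 ] g 0.603 j [-0.63  0.64  1.66  0.    0.84 -0.76]
((498.8937683105469, -219.73023986816406), (25.583290100097656, 87.64280700683594), 7.365238666534424)
[315.87467933 319.45420371] [315.87458809 327.6391147 ]
```

play_rows([
  [[0, 0, 0.002], [0, 0, 0]],
  [[0, 0, 0.0012], [0, 0, 0]],
  [[0, 0, 0], [0, 0, 0]],
])

```text
time_s: 3.9
eef_pos: [498.9, -219.5, -0.0]
ee_rot: [0.0, 0.998, 0.063, 0.0]
force: [0.5, 0.5, -0.7]
grip_width: 0.6
```

play_rows([
  [[0, 0, 0], [0, 0, 0]],
  [[0, 0, 0], [0, 0, 0]],
  [[0, 0, 0], [0, 0, 0]],
  [[0, 0, 0], [0, 0, 0]],
  [[0, 0, 0], [0, 0, 0]],
  [[0, 0, 0], [0, 0, 0]],
], grip=1, squeeze=30)

```text
time_s: 4.5
eef_pos: [499.0, -219.6, 0.1]
ee_rot: [0.0, 0.998, 0.063, 0.0]
force: [0.0, -0.1, 4.9]
grip_width: 0.285
```

Run:
```python
from h import *
st()
snap('wrist','w3.png')
```

```text
t 4.5 p [ 4.9898e+02 -2.1965e+02  1.2000e-01] a 7.19 tilt [ 0.0003 -0.0002] F [ 0.02 -0.05  4.9 ] g 0.285 j [-0.63  0.65  1.66  0.    0.83 -0.76]
```

View pics/w3.png

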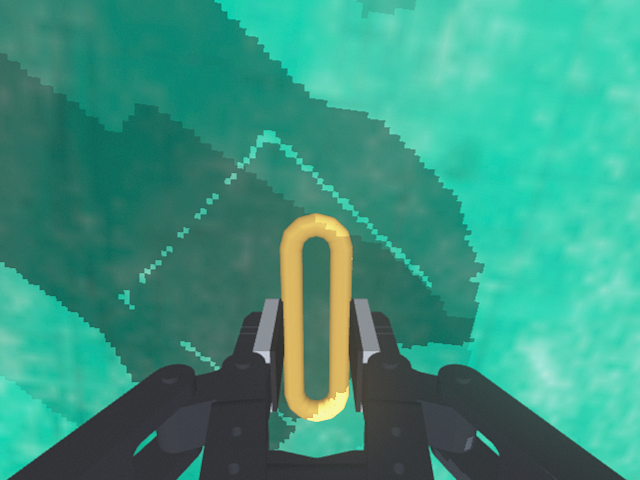

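Run:
```python
from h import *
s=ctrl.sense(); s['eef_pos']=s['eef_pos']+[0,0,100]
plan([468,30,200],8,9,s)
```

```text
[ 498.9 -219.7  100.1] 7.18
[[[0.0001, -0.0373, -0.0148], [0, 0, -0.002]], [[0.0001, -0.0373, -0.0148], [0, 0, -0.002]], [[0.0002, -0.0373, -0.0148], [0, 0, -0.002]], [[0.0003, -0.0373, -0.0148], [0, 0, -0.002]], [[0.0003, -0.0373, -0.0148], [0, 0, -0.002]], [[0.0004, -0.0373, -0.0148], [0, 0, -0.002]], [[0.0004, -0.0373, -0.0148], [0, 0, -0.002]], [[0.0005, -0.0373, -0.0148], [0, 0, -0.002]], [[0.0005, -0.0373, -0.0148], [0, 0, -0.002]]]
mm/row 30.07526904207462 deg/row 0.0906816543009749
```

play_rows([
  [[0, 0, -0.01], [0, 0, 0]],
  [[0, 0, -0.033], [0, 0, 0]],
  [[0, 0, -0.045], [0, 0, 0]],
  [[0, 0, -0.045], [0, 0, 0]],
  [[0.0001, -0.0373, -0.0148], [0, 0, -0.002]],
  [[0.0001, -0.0373, -0.0148], [0, 0, -0.002]],
  [[0.0002, -0.0373, -0.0148], [0, 0, -0.002]],
  [[0.0003, -0.0373, -0.0148], [0, 0, -0.002]],
  [[0.0003, -0.0373, -0.0148], [0, 0, -0.002]],
  [[0.0004, -0.0373, -0.0148], [0, 0, -0.002]],
  [[0.0004, -0.0373, -0.0148], [0, 0, -0.002]],
  [[0.0005, -0.0373, -0.0148], [0, 0, -0.002]],
  [[0.0005, -0.0373, -0.0148], [0, 0, -0.002]],
  [[0, 0, 0], [0, 0, 0]],
  [[0, 0, 0], [0, 0, 0]],
  [[0, 0, 0], [0, 0, 0]],
])

```text
time_s: 6.15
eef_pos: [467.7, 29.6, 199.2]
ee_rot: [-0.0, 0.998, 0.069, -0.0]
force: [-0.1, -0.5, -2.0]
grip_width: 0.283
```

Run:
```python
from h import *
st()
i,im=snap('wrist','w4.png')
for t,z in [("link_centre",0),("tester",0),("drive_pin",40),("gauge_pin",40),("pointer_tip",32),("marker_point",32),("knob_grip",86)]:
    for d in cams.tip_of('wrist',t)[:2]: print(t,np.round(d['pixel'],1),round(d['p'],2),np.round(atz(i,d['pixel'],z),1))
snap('side','s4.png');snap('scene','sc4.png')
st()
```

```text
t 6.15 p [467.72  29.61 199.15] a 7.95 tilt [-0.0009 -0.0001] F [-0.07 -0.5  -1.95] g 0.283 j [-0.19  0.22  1.71 -0.    1.22 -0.33]
link_centre [313.  322.8] 0.85 [481. -88.   0.]
tester [322.7 149.2] 0.57 [467.   71.4   0. ]
drive_pin [324.3 176.3] 0.97 [469.8  56.8  40. ]
gauge_pin [313.8  97.5] 0.96 [454.7 109.9  40. ]
knob_grip [319.4 341.1] 0.62 [481.4 -51.9  86. ]
t 6.65 p [467.89  30.19 199.55] a 7.99 tilt [-0.  0.] F [-0.64  0.16 -1.79] g 0.288 j [-0.19  0.22  1.71 -0.    1.22 -0.33]
```

View pics/w4.png

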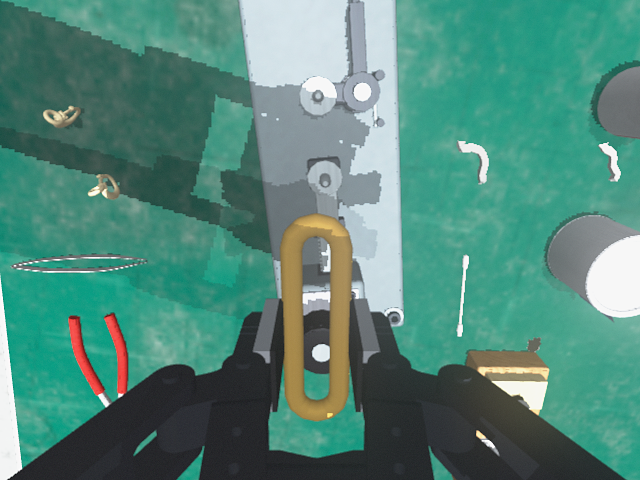

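View pics/s4.png

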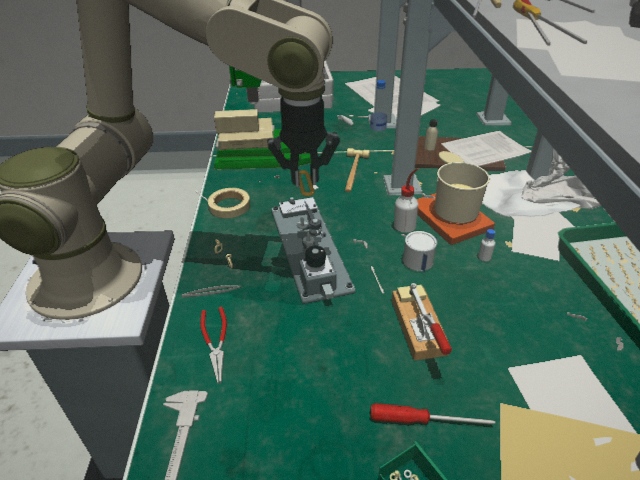

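View pics/sc4.png

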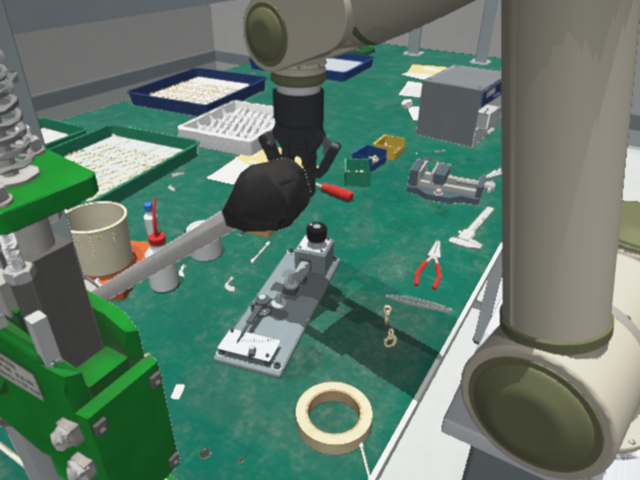

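Run:
```python
from h import *
im=cv2.imread('pics/w4.png')[60:220,270:410]
cv2.imwrite('pics/c4.png',cv2.resize(im,None,fx=5,fy=5,interpolation=cv2.INTER_CUBIC)[:800,:700][:600])
cv2.imwrite('pics/c4b.png',cv2.resize(im[80:],None,fx=5,fy=5,interpolation=cv2.INTER_CUBIC))
S=cams.camera_info('scene');
o,d=ray(S,(268,195)); d/=np.linalg.norm(d); print([ (o+d*k).round() for k in (150,240,350)])
```

```text
[array([147., 540., 505.]), array([196., 475., 465.]), array([255., 397., 416.])]
```

View pics/c4.png

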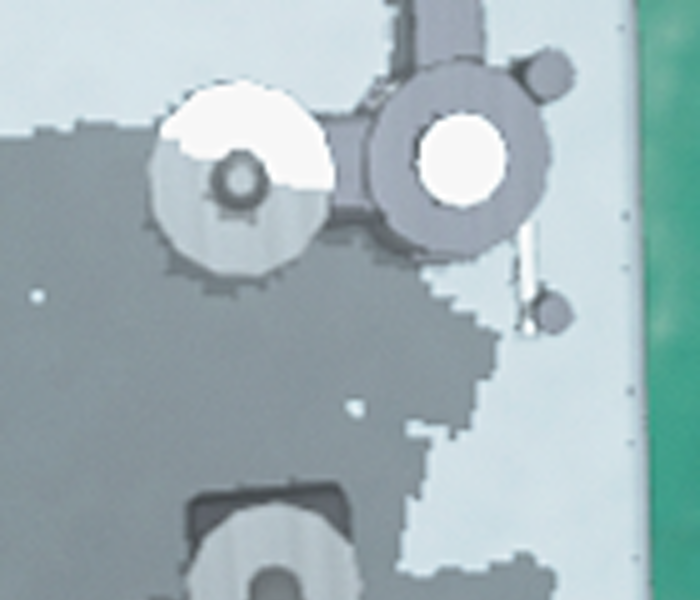

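View pics/c4b.png

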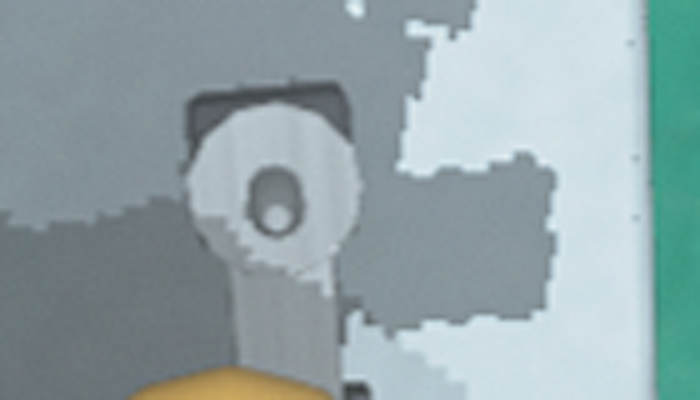

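Run:
```python
from h import *
s=st()
i,im=snap('wrist','w5.png'); print(i['xyz'])
b=cv2.imread('pics/w5.png'); cv2.imwrite('pics/c5.png',cv2.resize(b[75:210,280:410],None,fx=4,fy=4,interpolation=cv2.INTER_CUBIC))
g=cv2.cvtColor(b,cv2.COLOR_BGR2GRAY)
a=cv2.imread('pics/w4.png',0); print(cv2.phaseCorrelate(np.float32(a[60:220,250:410]),np.float32(g[60:220,250:410])))
for nm,sh,tp in(('drive',(325,177.6),(325.4,183.4)),('gauge',(318.2,95.6),(318.4,96))):
    print(nm,atz(i,sh,40).round(1),atz(i,tp,60).round(1))
```

```text
t 6.65 p [467.89  30.19 199.55] a 7.99 tilt [-0.  0.] F [-0.64  0.16 -1.79] g 0.288 j [-0.19  0.22  1.71 -0.    1.22 -0.33]
[456.62710233 111.47965574 341.79529472]
((-0.531159472820903, 0.6110617044916609), 0.8352977447211742)
drive [470.7  56.5  40. ] [470.6  56.2  60. ]
gauge [457.8 112.2  40. ] [457.9 111.9  60. ]
```

View pics/c5.png

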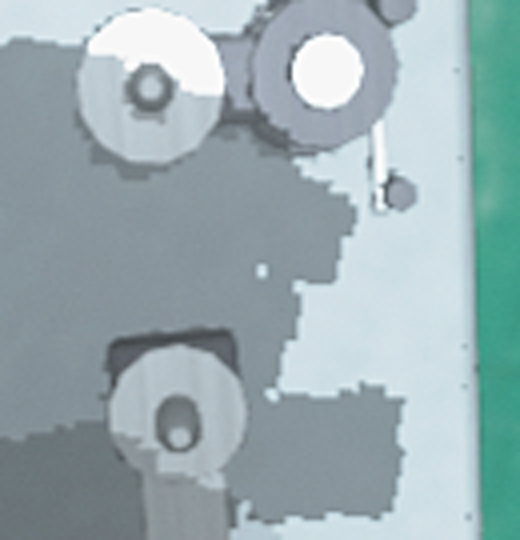

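Run:
```python
from h import *
s=st()
i=cams.camera_info('wrist'); Rt=Rq(s['ee_rot'])
# link in tool frame from w5 and w3 using camera-in-tool
ct=Rt.inv().apply(i['xyz']-s['eef_pos']); Rc=Rt.inv()*Rq(i['attitude']); print(ct)
for f in('w3','w5'):
    im=cv2.imread(f'pics/{f}.png'); h=cv2.cvtColor(im,cv2.COLOR_BGR2HSV); m=((h[...,0]>12)&(h[...,0]<32)&(h[...,1]>110)&(h[...,2]>60)).astype(np.uint8)
    n,l,ss,c=cv2.connectedComponentsWithStats(m); k=1+np.argmax(ss[1:,4]); ys,xs=np.nonzero(l==k)
    v=Rc.apply(np.c_[(xs-i['cx'])/i['fx'],-(ys-i['cy'])/i['fy'],-np.ones(len(xs))])
    P=ct[:2]+v[:,:2]*((-4-ct[2])/v[:,2])[:,None]; print(f,ss[k],cv2.minAreaRect(P.astype(np.float32)))
    far=P[P[:,1]<-15]; print(far[:,0].min(),far[:,0].max(), (far[:,0].min()+far[:,0].max())/2)
plan([463.8,84,140],12.9,4)
```

```text
t 6.7 p [467.88  30.23 199.55] a 7.99 tilt [-0. -0.] F [ 0.78 -0.04 -0.18] g 0.287 j [-0.19  0.22  1.71 -0.    1.22 -0.33]
[   0.14703107  -82.06526995 -142.25843938]
w3 [ 280  214   72  205 8240] ((-0.0846395492553711, 0.040790557861328125), (87.20157623291016, 25.913312911987305), 89.62214660644531)
-12.880594811420972 12.736187991043058 -0.0722034101889566
w5 [ 280  214   71  207 8292] ((-0.1618204116821289, 0.5682182312011719), (88.25186920166016, 25.853666305541992), 89.27904510498047)
-12.764812960143235 12.509490865409147 -0.1276610473670443
[467.9  30.2 199.6] 7.99
[[[0.0011, -0.0179, 0.0199], [0, 0, -0.0273]], [[0.0015, -0.0179, 0.0199], [0, 0, -0.0273]], [[0.0019, -0.0179, 0.0199], [0, 0, -0.0273]], [[0.0023, -0.0178, 0.0199], [0, 0, -0.0273]]]
mm/row 20.08540782080491 deg/row 1.2271757033021444
```

play_rows([
  [[0.0011, -0.0179, 0.0199], [0, 0, -0.0273]],
  [[0.0015, -0.0179, 0.0199], [0, 0, -0.0273]],
  [[0.0019, -0.0179, 0.0199], [0, 0, -0.0273]],
  [[0.0023, -0.0178, 0.0199], [0, 0, -0.0273]],
  [[0, 0, 0.03], [0, 0, 0]],
  [[0, 0, 0.03], [0, 0, 0]],
  [[0, 0, 0.02], [0, 0, 0]],
  [[0, 0, 0], [0, 0, 0]],
  [[0, 0, 0], [0, 0, 0]],
  [[0, 0, 0], [0, 0, 0]],
  [[0, 0, 0], [0, 0, 0]],
])

```text
time_s: 7.8
eef_pos: [464.2, 84.0, 80.7]
ee_rot: [0.0, 0.994, 0.112, 0.001]
force: [0.5, -0.4, -1.8]
grip_width: 0.287
```

Run:
```python
from h import *
s=st()
i,im=snap('wrist','w6.png')
b=cv2.imread('pics/w6.png'); cv2.imwrite('pics/c6.png',cv2.resize(b[200:430,250:390],None,fx=2.6,fy=2.6,interpolation=cv2.INTER_CUBIC))
```

```text
t 7.8 p [464.19  83.98  80.7 ] a 12.91 tilt [ 0.0016 -0.0001] F [ 0.48 -0.43 -1.81] g 0.287 j [-0.07  0.38  1.84 -0.    0.92 -0.3 ]
```

View pics/w6.png

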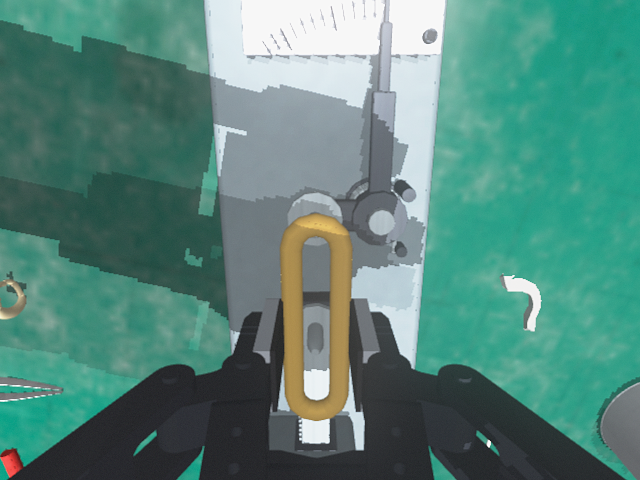

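View pics/c6.png

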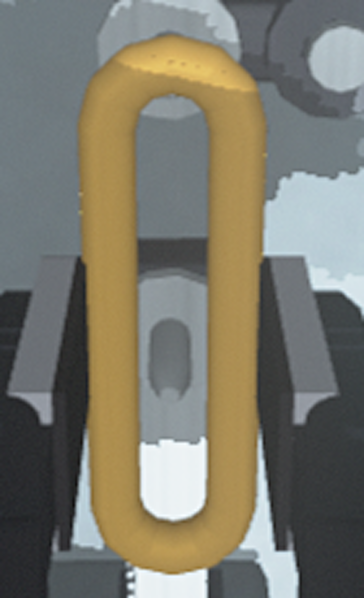

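play_rows([
  [[0, 0, 0.01], [0, 0, 0]],
  [[0, 0, 0.01], [0, 0, 0]],
  [[0, 0, 0], [0, 0, 0]],
  [[0, 0, 0], [0, 0, 0]],
  [[0, 0, 0], [0, 0, 0]],
  [[0, 0, 0], [0, 0, 0]],
])

```text
time_s: 8.45
eef_pos: [463.8, 84.0, 65.0]
ee_rot: [0.0, 0.994, 0.112, 0.0]
force: [-0.7, 0.5, -0.9]
grip_width: 0.281
```

Run:
```python
from h import *
s=st()
i,im=snap('wrist','w7.png')
b=cv2.imread('pics/w7.png'); cv2.imwrite('pics/c7.png',cv2.resize(b[190:430,260:380],None,fx=4,fy=4,interpolation=cv2.INTER_CUBIC)[:600]);cv2.imwrite('pics/c7b.png',cv2.resize(b[310:430,260:380],None,fx=4,fy=4,interpolation=cv2.INTER_CUBIC))
st()
Rt=Rq(s['ee_rot'])
for n,p in(('drive',(470.2,56.1)),('gauge',(457.4,111.8))):
    print(n,[proj(i,[*p,z]).round(1) for z in (40,60)], Rt.inv().apply(np.array([*p,40])-s['eef_pos']).round(2))
```

```text
t 8.45 p [463.85  84.01  65.05] a 12.91 tilt [ 0.0004 -0.    ] F [-0.68  0.55 -0.87] g 0.281 j [-0.07  0.41  1.85  0.    0.88 -0.3 ]
t 8.5 p [463.82  84.    65.02] a 12.91 tilt [ 0.0003 -0.    ] F [-0.47  0.15 -1.98] g 0.289 j [-0.07  0.41  1.85 -0.    0.88 -0.3 ]
drive [array([315.8, 346.3]), array([315.8, 373.4])] [-0.05 28.62 25.05]
gauge [array([315.8, 229.8]), array([315.7, 245.9])] [ -0.08 -28.53  25.04]
```

View pics/c7.png

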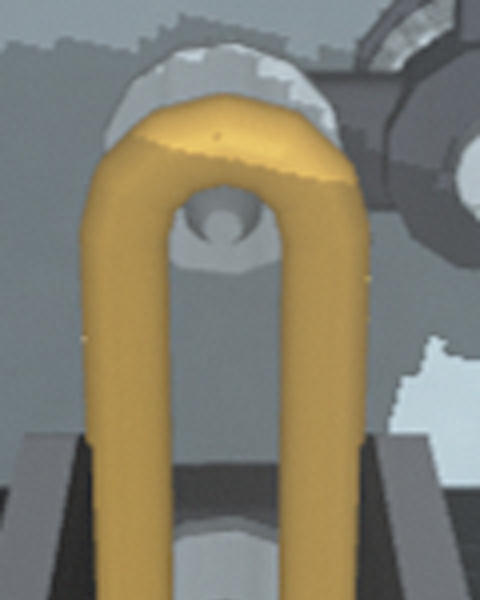

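View pics/c7b.png

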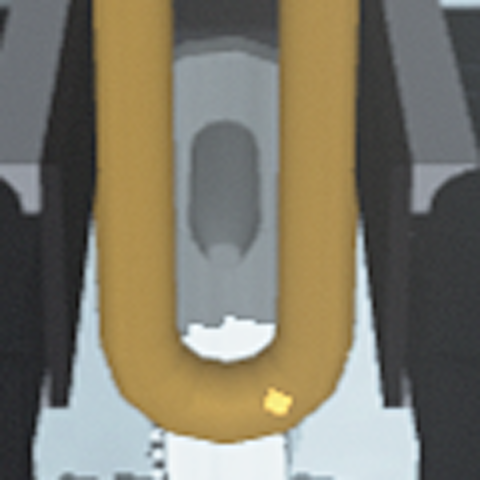

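play_rows([
  [[-0.0003, 0, 0.006], [0, 0, 0]],
  [[0, 0, 0.006], [0, 0, 0]],
  [[0, 0, 0.006], [0, 0, 0]],
  [[0, 0, 0.006], [0, 0, 0]],
  [[0, 0, 0.004], [0, 0, 0]],
  [[0, 0, 0], [0, 0, 0]],
  [[0, 0, 0], [0, 0, 0]],
])

```text
time_s: 9.2
eef_pos: [463.6, 84.0, 43.9]
ee_rot: [0.0, 0.994, 0.112, 0.0]
force: [0.3, -0.1, -0.8]
grip_width: 0.29
```

Run:
```python
from h import *
s=st()
i,im=snap('wrist','w8.png')
b=cv2.imread('pics/w8.png'); cv2.imwrite('pics/c8.png',cv2.resize(b[190:430,230:410],None,fx=2.5,fy=2.5,interpolation=cv2.INTER_CUBIC)[:600])
st()
```

```text
t 9.2 p [463.56  83.97  43.88] a 12.91 tilt [ 0. -0.] F [ 0.33 -0.1  -0.8 ] g 0.29 j [-0.07  0.45  1.87 -0.    0.83 -0.3 ]
t 9.25 p [463.6   83.95  43.96] a 12.91 tilt [ 0.0002 -0.    ] F [ 0.22 -0.02 -1.45] g 0.278 j [-0.07  0.45  1.87  0.    0.83 -0.3 ]
```

View pics/c8.png

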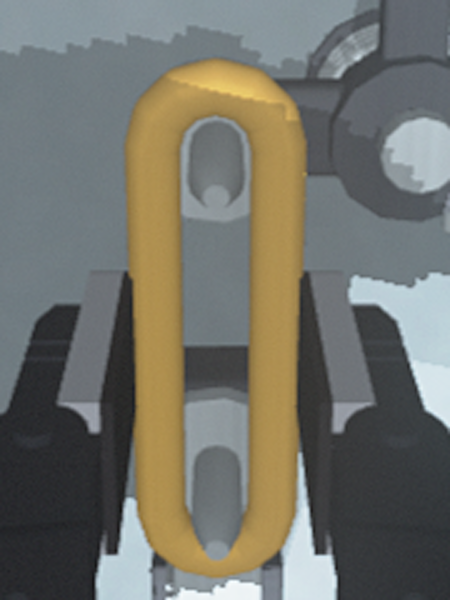

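play_rows([
  [[0, 0, 0.0013], [0, 0, 0]],
  [[0, 0, 0.0013], [0, 0, 0]],
  [[0, 0, 0.0013], [0, 0, 0]],
  [[0, 0, 0], [0, 0, 0]],
  [[0, 0, 0], [0, 0, 0]],
])

```text
time_s: 9.75
eef_pos: [463.5, 84.0, 40.9]
ee_rot: [-0.0, 0.994, 0.112, -0.0]
force: [-0.2, 0.6, -1.1]
grip_width: 0.287
```

play_rows([
  [[0, 0, 0.0007], [0, 0, 0]],
  [[0, 0, 0], [0, 0, 0]],
])

```text
time_s: 9.95
eef_pos: [463.5, 84.0, 40.4]
ee_rot: [-0.0, 0.994, 0.112, -0.0]
force: [-0.2, 0.5, -1.3]
grip_width: 0.288
```

play_rows([
  [[0, 0, 0.0005], [0, 0, 0]],
  [[0, 0, 0], [0, 0, 0]],
])

```text
time_s: 10.15
eef_pos: [463.5, 84.0, 40.1]
ee_rot: [0.0, 0.994, 0.112, 0.0]
force: [0.2, 0.1, 0.8]
grip_width: 0.281
```

play_rows([
  [[0, 0, 0], [0, 0, 0]],
  [[0, 0, 0], [0, 0, 0]],
  [[0, 0, 0], [0, 0, 0]],
  [[0, 0, 0], [0, 0, 0]],
], grip=0.45)

```text
time_s: 10.55
eef_pos: [463.5, 84.0, 40.1]
ee_rot: [0.0, 0.994, 0.112, 0.0]
force: [0.3, 0.8, 0.8]
grip_width: 0.554
```

Run:
```python
from h import *
s=st()
i,im=snap('wrist','w9.png')
```

```text
t 10.55 p [463.54  83.97  40.07] a 12.91 tilt [ 0.0001 -0.    ] F [0.35 0.85 0.78] g 0.554 j [-0.07  0.46  1.87 -0.    0.82 -0.3 ]
```

View pics/w9.png

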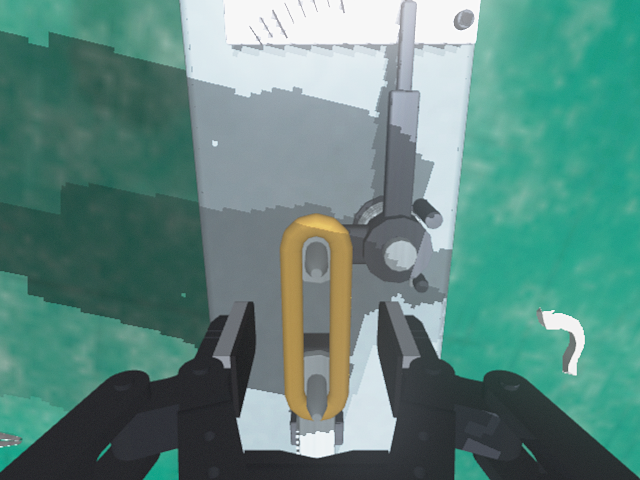

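Run:
```python
from h import *
s=ctrl.sense(); s['eef_pos']=s['eef_pos']+[0,0,60]
plan([452,150,190],9,4,s)
```

```text
[463.5  84.  100.1] 12.91
[[[0.0012, -0.0223, -0.03], [0, 0, 0.0217]], [[0.0008, -0.0223, -0.03], [0, 0, 0.0217]], [[0.0004, -0.0223, -0.03], [0, 0, 0.0217]], [[0.0, -0.0223, -0.03], [0, 0, 0.0217]]]
mm/row 28.04308411057769 deg/row -0.9771577685303683
```

play_rows([
  [[0, 0, -0.006], [0, 0, 0]],
  [[0, 0, -0.014], [0, 0, 0]],
  [[0, 0, -0.03], [0, 0, 0]],
  [[0, 0, -0.03], [0, 0, 0]],
  [[0.0012, -0.0223, -0.03], [0, 0, 0.0217]],
  [[0.0008, -0.0223, -0.03], [0, 0, 0.0217]],
  [[0.0004, -0.0223, -0.03], [0, 0, 0.0217]],
  [[0.0, -0.0223, -0.03], [0, 0, 0.0217]],
  [[0, 0, 0], [0, 0, 0]],
  [[0, 0, 0], [0, 0, 0]],
  [[0, 0, 0], [0, 0, 0]],
])

```text
time_s: 11.7
eef_pos: [451.6, 149.3, 189.3]
ee_rot: [0.0, 0.997, 0.078, -0.001]
force: [-0.4, -0.2, -0.4]
grip_width: 0.552
```

Run:
```python
from h import *
s=st()
i,im=snap('wrist','w10.png')
for t,z in [("drive_pin",40),("gauge_pin",40),("pointer_tip",32),("marker_point",32),("knob_grip",86)]:
    for d in cams.tip_of('wrist',t)[:2]: print(t,np.round(d['pixel'],1),round(d['p'],2),np.round(atz(i,d['pixel'],z),1))
```

```text
t 11.7 p [451.63 149.35 189.31] a 8.99 tilt [-0.0015 -0.0002] F [-0.35 -0.17 -0.4 ] g 0.552 j [ 0.07  0.24  1.7  -0.    1.2  -0.08]
drive_pin [319.3 328.1] 0.93 [468.6  56.9  40. ]
gauge_pin [315.1 265.1] 0.91 [456.8 110.3  40. ]
pointer_tip [349.4 124.5] 0.83 [464.4 215.6  32. ]
marker_point [311.1 131. ] 0.8 [438.7 207.   32. ]
```

View pics/w10.png

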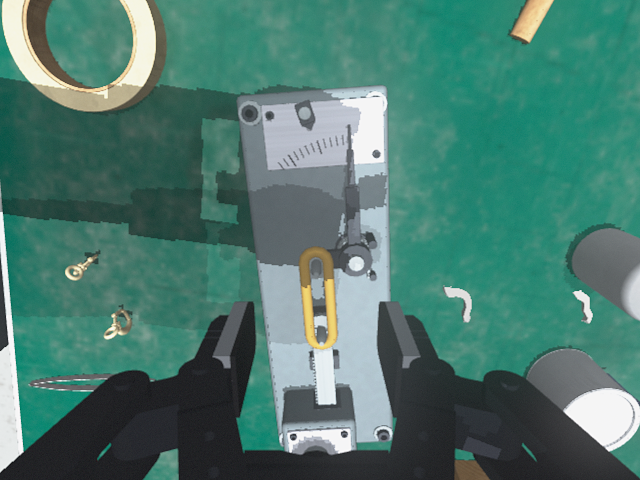

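Run:
```python
from h import *
b=cv2.imread('pics/w10.png'); cv2.imwrite('pics/c10.png',cv2.resize(b[90:280,255:395],None,fx=5,fy=5,interpolation=cv2.INTER_CUBIC)[:500])
cv2.imwrite('pics/c10b.png',cv2.resize(b[190:280,255:395],None,fx=5,fy=5,interpolation=cv2.INTER_CUBIC))
```

```text
(no output)
```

View pics/c10.png

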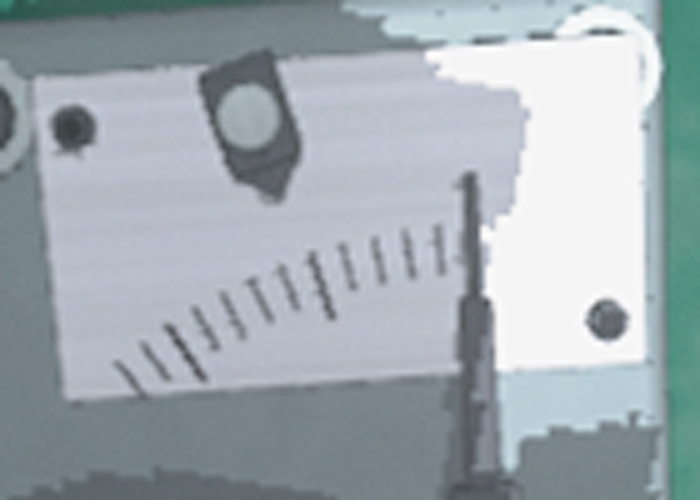

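View pics/c10b.png

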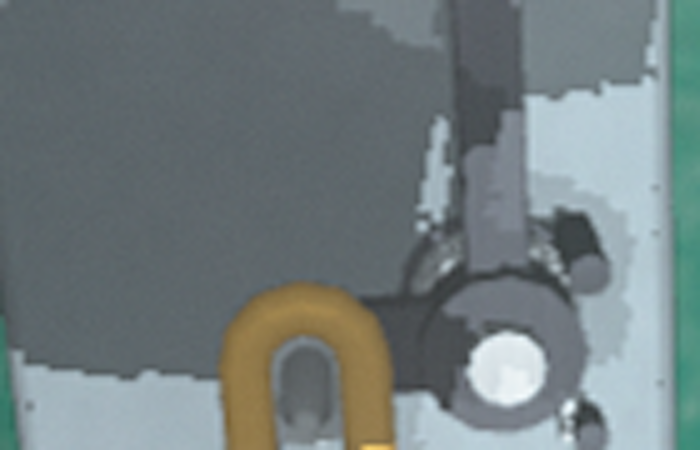

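```bash
cat >> h.py <<'E'
def togo(i,tip,mk,piv,zp=50,zm=32):
    t=atz(i,tip,32)[:2]; m=atz(i,mk,zm)[:2]; p=atz(i,piv,zp)[:2]
    a=np.arctan2(*(t-p)[::-1]); b=np.arctan2(*(m-p)[::-1]); print('tip',t.round(1),'mk',m.round(1),'piv',p.round(1),'r',np.linalg.norm(t-p).round(1),np.linalg.norm(m-p).round(1),'arc to go',round((b-a)*100,2)); return (b-a)*100
E
python3 - <<'E'
from h import *
i=cams.camera_info('wrist'); st()
for zp in(40,50,60):
  for zm in(28,32): togo(i,(349,125),(310.4,130),(356.6,264),zp,zm)
E
```

```text
t 12.0 p [451.95 149.63 189.71] a 8.98 tilt [-0.0007 -0.0001] F [ 0.02 -0.59 -0.2 ] g 0.55 j [ 0.07  0.24  1.7  -0.    1.2  -0.08]
tip [464.7 215.5] mk [438.5 207.6] piv [488.2 116.3] r 102.0 104.0 arc to go 26.55
tip [464.7 215.5] mk [438.5 207.9] piv [488.2 116.3] r 102.0 104.3 arc to go 26.4
tip [464.7 215.5] mk [438.5 207.6] piv [486.6 120.2] r 97.8 99.8 arc to go 27.69
tip [464.7 215.5] mk [438.5 207.9] piv [486.6 120.2] r 97.8 100.0 arc to go 27.54
tip [464.7 215.5] mk [438.5 207.6] piv [484.9 124.1] r 93.6 95.5 arc to go 28.94
tip [464.7 215.5] mk [438.5 207.9] piv [484.9 124.1] r 93.6 95.8 arc to go 28.77
```

Run:
```python
from h import *
plan([479,-50,170],120,14)
```

```text
[452.  149.6 189.7] 8.98
[[[-0.0004, 0.0192, 0.0019], [0, 0, -0.1762]], [[-0.0031, 0.0189, 0.0019], [0, 0, -0.1762]], [[-0.0056, 0.0183, 0.0019], [0, 0, -0.1762]], [[-0.0081, 0.0174, 0.0019], [0, 0, -0.1762]], [[-0.0104, 0.0161, 0.0019], [0, 0, -0.1762]], [[-0.0126, 0.0145, 0.0019], [0, 0, -0.1762]], [[-0.0144, 0.0126, 0.0019], [0, 0, -0.1762]], [[-0.016, 0.0105, 0.0019], [0, 0, -0.1762]], [[-0.0173, 0.0082, 0.0019], [0, 0, -0.1762]], [[-0.0183, 0.0057, 0.0019], [0, 0, -0.1762]], [[-0.0189, 0.0031, 0.0019], [0, 0, -0.1762]], [[-0.0192, 0.0005, 0.0019], [0, 0, -0.1762]], [[-0.0191, -0.0021, 0.0019], [0, 0, -0.1762]], [[-0.0186, -0.0048, 0.0019], [0, 0, -0.1762]]]
mm/row 14.458055572189174 deg/row 7.929960348147298
```

play_rows([
  [[-0.0004, 0.0192, 0.0019], [0, 0, -0.1762]],
  [[-0.0031, 0.0189, 0.0019], [0, 0, -0.1762]],
  [[-0.0056, 0.0183, 0.0019], [0, 0, -0.1762]],
  [[-0.0081, 0.0174, 0.0019], [0, 0, -0.1762]],
  [[-0.0104, 0.0161, 0.0019], [0, 0, -0.1762]],
  [[-0.0126, 0.0145, 0.0019], [0, 0, -0.1762]],
  [[-0.0144, 0.0126, 0.0019], [0, 0, -0.1762]],
  [[-0.016, 0.0105, 0.0019], [0, 0, -0.1762]],
  [[-0.0173, 0.0082, 0.0019], [0, 0, -0.1762]],
  [[-0.0183, 0.0057, 0.0019], [0, 0, -0.1762]],
  [[-0.0189, 0.0031, 0.0019], [0, 0, -0.1762]],
  [[-0.0192, 0.0005, 0.0019], [0, 0, -0.1762]],
  [[-0.0191, -0.0021, 0.0019], [0, 0, -0.1762]],
  [[-0.0186, -0.0048, 0.0019], [0, 0, -0.1762]],
  [[0, 0, 0], [0, 0, 0]],
  [[0, 0, 0], [0, 0, 0]],
  [[0, 0, 0], [0, 0, 0]],
], grip=0.25)

```text
time_s: 13.7
eef_pos: [479.0, -49.0, 170.1]
ee_rot: [-0.0, 0.501, 0.865, 0.0]
force: [-0.4, -0.6, 0.4]
grip_width: 0.753
```

Run:
```python
from h import *
s=st()
i,im=snap('wrist','w11.png')
for t,z in [("knob_grip",86)]:
    for d in cams.tip_of('wrist',t)[:2]: print(t,np.round(d['pixel'],1),round(d['p'],2),np.round(atz(i,d['pixel'],z),1))
```

```text
t 13.7 p [479.02 -49.01 170.11] a 119.87 tilt [-0.0001  0.0002] F [-0.43 -0.64  0.4 ] g 0.753 j [-0.35  0.28  1.71  0.    1.15 -2.44]
knob_grip [306.5 246. ] 0.93 [482.  -53.6  86. ]
```

View pics/w11.png

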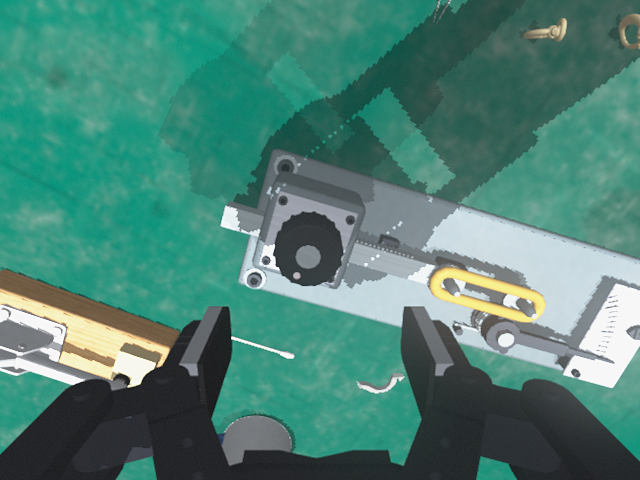

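Run:
```python
from h import *
i=cams.camera_info('wrist')
for p,z in(((308.5,249.5),99),((308,257),100),((306.5,246),86),((308.5,248.5),86)): print(p,z,atz(i,p,z).round(1))
for xy in((481,-52),(482,-54),(482,-50)):
    for z in(72,99): 
        q=np.array([proj(i,[xy[0]+19*np.cos(t),xy[1]+19*np.sin(t),z]) for t in np.linspace(0,6.28,60)]); print(xy,z,q.min(0).round(1),q.max(0).round(1),proj(i,[*xy,z]).round(1))
b=cv2.imread('pics/w11.png'); cv2.imwrite('pics/c11.png',cv2.resize(b[195:300,255:360],None,fx=5,fy=5,interpolation=cv2.INTER_CUBIC))
```

```text
(308.5, 249.5) 99 [479.1 -53.7  99. ]
(308, 257) 100 [482.7 -52.  100. ]
(306.5, 246) 86 [482.1 -53.6  86. ]
(308.5, 248.5) 86 [482.8 -51.8  86. ]
(481, -52) 72 [279.  207.9] [341.1 266.6] [310.1 238. ]
(481, -52) 99 [275.  220.8] [344.  285.2] [309.5 253.8]
(482, -54) 72 [275.4 207.7] [337.5 266.4] [306.4 237.8]
(482, -54) 99 [270.9 220.5] [339.9 285. ] [305.4 253.6]
(482, -50) 72 [281.1 210.9] [343.1 269.4] [312.1 240.8]
(482, -50) 99 [277.3 224.1] [346.1 288.2] [311.7 257. ]
```

View pics/c11.png

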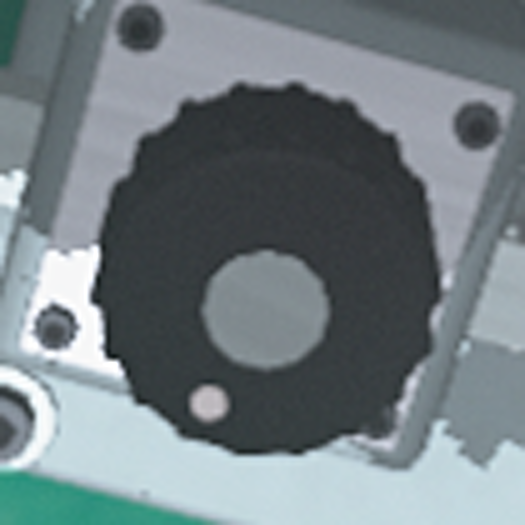

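Run:
```python
from h import *
plan([481.6,-52.3,67],120,4)
```

```text
[479.1 -49.  170.2] 119.95
[[[-0.0014, 0.0002, 0.0344], [0, 0, -0.0003]], [[-0.0014, 0.0002, 0.0344], [0, 0, -0.0003]], [[-0.0014, 0.0002, 0.0344], [0, 0, -0.0003]], [[-0.0014, 0.0002, 0.0344], [0, 0, -0.0003]]]
mm/row 25.81653923308006 deg/row 0.012445510164766915
```

play_rows([
  [[-0.0028, 0.0004, 0.02], [0, 0, 0]],
  [[-0.0028, 0.0004, 0.0344], [0, 0, 0]],
  [[0, 0, 0.0344], [0, 0, 0]],
  [[0, 0, 0.03], [0, 0, 0]],
  [[0, 0, 0.0188], [0, 0, 0]],
  [[0, 0, 0], [0, 0, 0]],
  [[0, 0, 0], [0, 0, 0]],
  [[0, 0, 0], [0, 0, 0]],
])

```text
time_s: 14.6
eef_pos: [482.3, -52.9, 67.9]
ee_rot: [0.001, 0.5, 0.866, 0.0]
force: [0.3, 0.2, -0.7]
grip_width: 0.751
```

play_rows([
  [[0, 0, 0], [0, 0, 0]],
  [[0, 0, 0], [0, 0, 0]],
  [[0, 0, 0], [0, 0, 0]],
  [[0, 0, 0], [0, 0, 0]],
  [[0, 0, 0], [0, 0, 0]],
  [[0, 0, 0], [0, 0, 0]],
], grip=1, squeeze=45)

```text
time_s: 15.2
eef_pos: [481.9, -52.8, 67.7]
ee_rot: [0.0, 0.5, 0.866, 0.0]
force: [-2.2, 1.7, 6.3]
grip_width: 0.431
```

Run:
```python
from h import *
s=st(); print(s['wrist_torque'])
i,im=snap('wrist','w12.png')
```

```text
t 15.2 p [481.92 -52.78  67.67] a 120.0 tilt [0.0007 0.    ] F [-2.23  1.72  6.29] g 0.431 j [-0.35  0.43  1.81  0.    0.9  -2.45]
[ 0.28041708  0.31335555 -0.02341479]
```

View pics/w12.png

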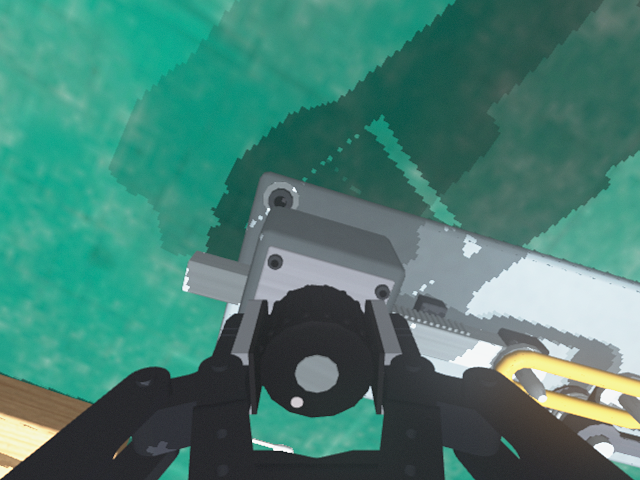

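play_rows([
  [[0, 0, 0], [0, 0, 0.1]],
  [[0, 0, 0], [0, 0, 0.175]],
  [[0, 0, 0], [0, 0, 0.175]],
  [[0, 0, 0], [0, 0, 0.175]],
  [[0, 0, 0], [0, 0, 0.175]],
  [[0, 0, 0], [0, 0, 0.175]],
  [[0, 0, 0], [0, 0, 0.175]],
  [[0, 0, 0], [0, 0, 0.175]],
  [[0, 0, 0], [0, 0, 0.175]],
  [[0, 0, 0], [0, 0, 0.175]],
  [[0, 0, 0], [0, 0, 0.175]],
  [[0, 0, 0], [0, 0, 0.175]],
  [[0, 0, 0], [0, 0, 0.175]],
  [[0, 0, 0], [0, 0, 0.175]],
  [[0, 0, 0], [0, 0, 0.175]],
  [[0, 0, 0], [0, 0, 0.175]],
  [[0, 0, 0], [0, 0, 0.075]],
  [[0, 0, 0], [0, 0, 0]],
  [[0, 0, 0], [0, 0, 0]],
])

```text
time_s: 17.15
eef_pos: [482.8, -51.4, 67.7]
ee_rot: [-0.001, 0.999, -0.053, 0.001]
force: [5.5, 12.2, 3.2]
grip_width: 0.432
```

Run:
```python
from h import *
s=st(); print(s['wrist_torque'])
i,im=snap('wrist','w13.png'); snap('scene','sc13.png'); snap('side','s13.png')
a=cv2.imread('pics/scene0.png')[260:370,210:330];b=cv2.imread('pics/sc13.png')[260:370,210:330]
cv2.imwrite('pics/c13.png',np.hstack([cv2.resize(x,None,fx=3.3,fy=3.3,interpolation=cv2.INTER_CUBIC) for x in(a,b)]))
```

```text
t 17.15 p [482.76 -51.41  67.71] a -6.03 tilt [0.003  0.0023] F [ 5.47 12.24  3.17] g 0.432 j [-0.35  0.43  1.81  0.    0.9  -0.25]
[ 1.97390183 -0.70880392 -0.0417155 ]
```

View pics/w13.png

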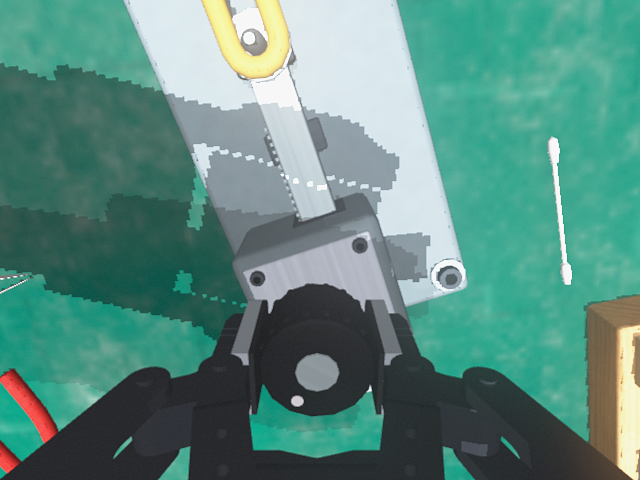

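View pics/c13.png

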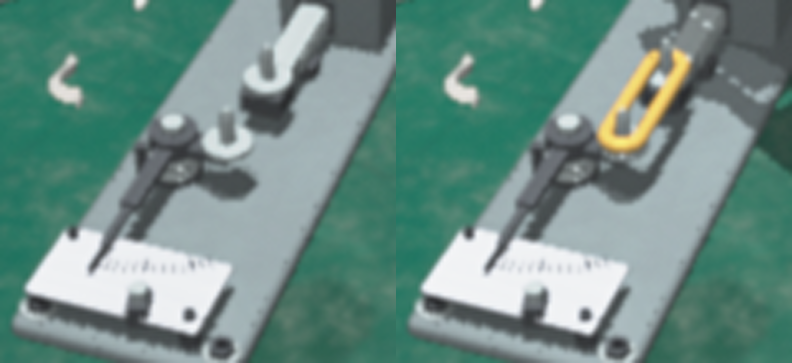

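Run:
```python
from h import *
i=cams.camera_info('wrist')
p=atz(i,(249,38),60)[:2]; print(p)
u=np.array([-12.8,55.7]);u/=np.linalg.norm(u); g=np.array([457.4,111.8]); print((g-p)@u, np.linalg.norm(g-p))
b=cv2.imread('pics/w13.png')[0:120,180:320]; cv2.imwrite('pics/c13b.png',cv2.resize(b,None,fx=4,fy=4))
```

```text
[471.39897729  50.6475539 ]
62.734282962654234 62.73430504473348
```

View pics/c13b.png

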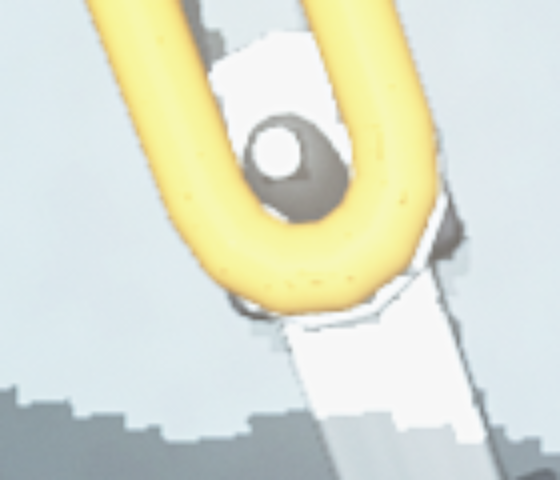

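play_rows([
  [[0.0005, -0.001, 0], [0, 0, 0.08]],
  [[0.0004, -0.0011, 0], [0, 0, 0.15]],
  [[0, 0, 0], [0, 0, 0.15]],
  [[0, 0, 0], [0, 0, 0.15]],
  [[0, 0, 0], [0, 0, 0.15]],
  [[0, 0, 0], [0, 0, 0.15]],
  [[0, 0, 0], [0, 0, 0.15]],
  [[0, 0, 0], [0, 0, 0.15]],
  [[0, 0, 0], [0, 0, 0.15]],
  [[0, 0, 0], [0, 0, 0.15]],
  [[0, 0, 0], [0, 0, 0.1]],
  [[0, 0, 0], [0, 0, 0]],
  [[0, 0, 0], [0, 0, 0]],
])

```text
time_s: 18.6
eef_pos: [483.8, -51.8, 67.7]
ee_rot: [-0.001, 0.795, -0.607, 0.002]
force: [5.7, 0.1, 4.3]
grip_width: 0.433
```

Run:
```python
from h import *
s=st(); print(s['wrist_torque'])
i,im=snap('wrist','w14.png'); snap('scene','sc14.png')
a=cv2.imread('pics/scene0.png')[310:370,210:290];b=cv2.imread('pics/sc14.png')[310:370,210:290]
cv2.imwrite('pics/c14.png',np.hstack([cv2.resize(x,None,fx=5,fy=5,interpolation=cv2.INTER_CUBIC) for x in(a,b)]))
```

```text
t 18.6 p [483.78 -51.77  67.7 ] a -74.73 tilt [ 0.0032 -0.0009] F [5.75 0.08 4.31] g 0.433 j [-0.35  0.43  1.81  0.    0.9   0.96]
[ 0.03729177 -0.88076415  0.00781297]
```

View pics/w14.png

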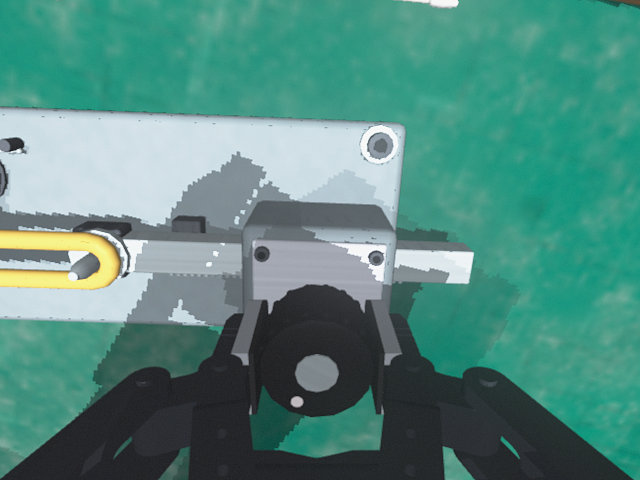

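View pics/c14.png

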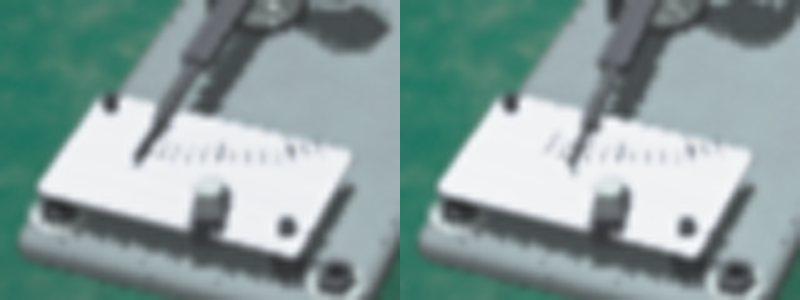

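Run:
```python
from h import *
S=cams.camera_info('scene')
t0=atz(S,(237.6,342.6),32);t1=atz(S,(244.6,343.6),32);print(t0,t1,t1-t0,np.linalg.norm(t1-t0))
# expected tip along the arc in scene px
p=np.array([487.3,118.3]); r0=np.array([464.7,215.5])-p; off=t0[:2]-[464.7,215.5]
for arc in range(0,31,3):
    q=p+R.from_euler('z',arc/100).as_matrix()[:2,:2]@r0+off; print(arc,proj(S,[*q,32]).round(1))
```

```text
[460.55291792 217.50714561  32.        ] [450.10754554 213.60702362  32.        ] [-10.44537238  -3.90012199   0.        ] 11.149742406559488
0 [237.6 342.6]
3 [239.4 343. ]
6 [241.2 343.4]
9 [243.1 343.7]
12 [244.9 344. ]
15 [246.8 344.3]
18 [248.7 344.5]
21 [250.7 344.7]
24 [252.6 344.8]
27 [254.5 344.9]
30 [256.5 345. ]
```

play_rows([
  [[0.0003, -0.001, 0], [0, 0, 0.06]],
  [[0, 0, 0], [0, 0, 0.12]],
  [[0, 0, 0], [0, 0, 0.14]],
  [[0, 0, 0], [0, 0, 0.14]],
  [[0, 0, 0], [0, 0, 0.14]],
  [[0, 0, 0], [0, 0, 0.14]],
  [[0, 0, 0], [0, 0, 0.12]],
  [[0, 0, 0], [0, 0, 0.08]],
  [[0, 0, 0], [0, 0, 0]],
  [[0, 0, 0], [0, 0, 0]],
])

```text
time_s: 19.7
eef_pos: [483.9, -52.4, 67.7]
ee_rot: [0.0, -0.522, 0.853, -0.001]
force: [0.3, -4.3, 6.1]
grip_width: 0.429
```

Run:
```python
from h import *
s=st(); print(s['wrist_torque'])
snap('scene','sc15.png'); snap('side','s15.png')
b=cv2.imread('pics/sc15.png')[310:370,210:290];a=cv2.imread('pics/s15.png')[180:240,260:340]
cv2.imwrite('pics/c15.png',np.hstack([cv2.resize(x,None,fx=5,fy=5,interpolation=cv2.INTER_CUBIC) for x in(a,b)]))
```

```text
t 19.7 p [483.87 -52.43  67.67] a -117.02 tilt [ 0.0014 -0.0019] F [ 0.32 -4.28  6.06] g 0.429 j [-0.35  0.43  1.81 -0.    0.9   1.69]
[-0.81298091 -0.03901992 -0.0695012 ]
```

View pics/c15.png

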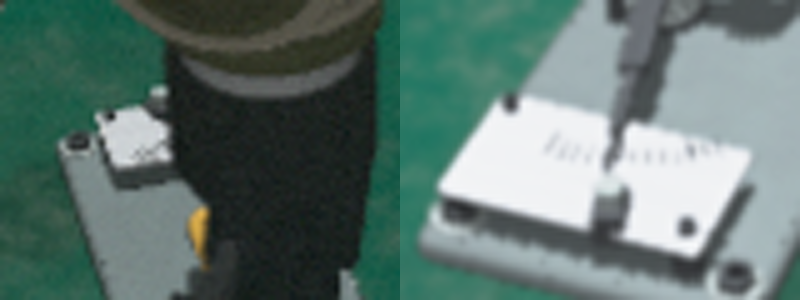

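Run:
```python
from h import *
s=ctrl.sense(); s['eef_pos']=s['eef_pos']+[0,0,82]
plan([447,175,125],9,15,s)
```

```text
[483.9 -52.4 149.7] -117.01
[[[-0.0165, 0.0121, 0.0022], [0, 0, -0.1867]], [[-0.0181, 0.0096, 0.0022], [0, 0, -0.1867]], [[-0.0193, 0.0068, 0.0022], [0, 0, -0.1867]], [[-0.0201, 0.0039, 0.0022], [0, 0, -0.1867]], [[-0.0205, 0.0009, 0.0022], [0, 0, -0.1867]], [[-0.0204, -0.0021, 0.0022], [0, 0, -0.1867]], [[-0.0199, -0.005, 0.0022], [0, 0, -0.1867]], [[-0.0189, -0.0079, 0.0022], [0, 0, -0.1867]], [[-0.0176, -0.0105, 0.0022], [0, 0, -0.1867]], [[-0.0158, -0.013, 0.0022], [0, 0, -0.1867]], [[-0.0138, -0.0152, 0.0022], [0, 0, -0.1867]], [[-0.0114, -0.017, 0.0022], [0, 0, -0.1867]], [[-0.0088, -0.0185, 0.0022], [0, 0, -0.1867]], [[-0.006, -0.0196, 0.0022], [0, 0, -0.1867]], [[-0.0031, -0.0202, 0.0022], [0, 0, -0.1867]]]
mm/row 15.447688899990318 deg/row 8.40092346414802
```

play_rows([
  [[0, 0, 0], [0, 0, 0]],
  [[0, 0, 0], [0, 0, 0]],
  [[0, 0, 0], [0, 0, 0]],
  [[0, 0, 0], [0, 0, 0]],
  [[0, 0, -0.01], [0, 0, 0]],
  [[0, 0, -0.035], [0, 0, 0]],
  [[0, 0, -0.035], [0, 0, 0]],
  [[0, 0, -0.03], [0, 0, 0]],
], grip=0.25)

```text
time_s: 20.6
eef_pos: [483.5, -51.5, 151.2]
ee_rot: [0.0, -0.522, 0.853, -0.0]
force: [-1.0, 0.2, -0.2]
grip_width: 0.75
```

play_rows([
  [[-0.0165, 0.0121, 0.0022], [0, 0, -0.1867]],
  [[-0.0181, 0.0096, 0.0022], [0, 0, -0.1867]],
  [[-0.0193, 0.0068, 0.0022], [0, 0, -0.1867]],
  [[-0.0201, 0.0039, 0.0022], [0, 0, -0.1867]],
  [[-0.0205, 0.0009, 0.0022], [0, 0, -0.1867]],
  [[-0.0204, -0.0021, 0.0022], [0, 0, -0.1867]],
  [[-0.0199, -0.005, 0.0022], [0, 0, -0.1867]],
  [[-0.0189, -0.0079, 0.0022], [0, 0, -0.1867]],
  [[-0.0176, -0.0105, 0.0022], [0, 0, -0.1867]],
  [[-0.0158, -0.013, 0.0022], [0, 0, -0.1867]],
  [[-0.0138, -0.0152, 0.0022], [0, 0, -0.1867]],
  [[-0.0114, -0.017, 0.0022], [0, 0, -0.1867]],
  [[-0.0088, -0.0185, 0.0022], [0, 0, -0.1867]],
  [[-0.006, -0.0196, 0.0022], [0, 0, -0.1867]],
  [[-0.0031, -0.0202, 0.0022], [0, 0, -0.1867]],
  [[0, 0, 0], [0, 0, 0]],
  [[0, 0, 0], [0, 0, 0]],
  [[0, 0, 0], [0, 0, 0]],
])

```text
time_s: 22.4
eef_pos: [447.2, 175.6, 124.9]
ee_rot: [0.0, 0.997, 0.076, 0.0]
force: [0.7, 0.3, -0.1]
grip_width: 0.753
```

Run:
```python
from h import *
s=st()
i,im=snap('wrist','w16.png')
for t,z in [("gauge_pin",40),("pointer_tip",32),("marker_point",32)]:
    for d in cams.tip_of('wrist',t)[:2]: print(t,np.round(d['pixel'],1),round(d['p'],2),np.round(atz(i,d['pixel'],z),1))
```

```text
t 22.4 p [447.17 175.55 124.92] a 8.71 tilt [ 0.0003 -0.0001] F [ 0.74  0.25 -0.12] g 0.753 j [ 0.13  0.33  1.77 -0.    1.04 -0.02]
gauge_pin [319.1 352.5] 0.9 [460.1 103.9  40. ]
pointer_tip [317.8 183.8] 0.97 [442.9 209.8  32. ]
pointer_tip [322.8 356. ] 0.65 [463.9  96.2  32. ]
marker_point [306.8 189.3] 0.89 [437.2 205.7  32. ]
```

View pics/w16.png

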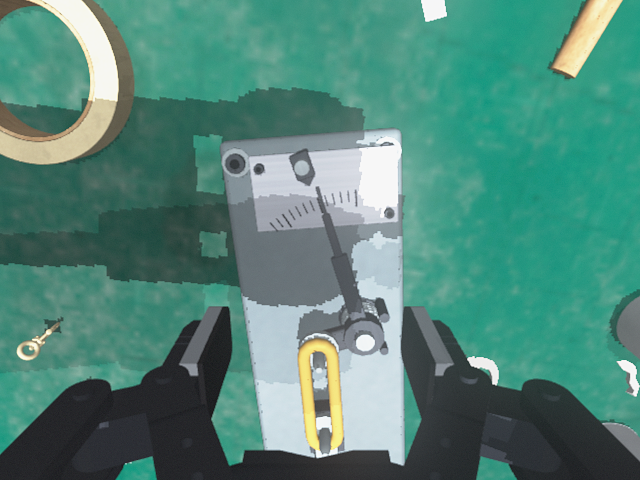

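Run:
```python
from h import *
b=cv2.imread('pics/w16.png'); cv2.imwrite('pics/c16.png',cv2.resize(b[140:240,270:360],None,fx=6,fy=6,interpolation=cv2.INTER_CUBIC))
```

```text
(no output)
```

View pics/c16.png

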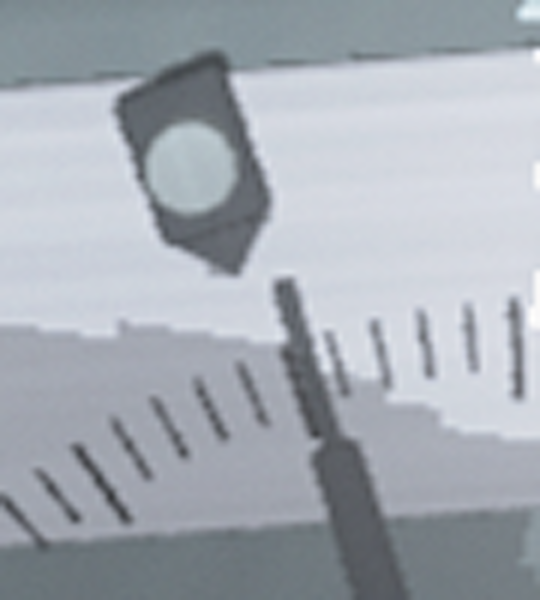

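Run:
```python
from h import *
i=cams.camera_info('wrist'); st()
piv=proj(i,[487.3,118.3,45]); print(piv)
for zm in (26,29,32): togo(i,(317.7,187),(309.3,185.7),piv,45,zm)
for zp in(40,50,55): togo(i,(317.7,187),(309.3,185.7),(365,341.5),zp)
```

```text
t 22.6 p [447.09 175.7  124.74] a 8.79 tilt [ 0.0001 -0.    ] F [ 0.5  -0.11  0.3 ] g 0.752 j [ 0.13  0.33  1.77 -0.    1.04 -0.02]
[366.07809744 343.59615077]
tip [443.  208.1] mk [438.2 206.9] piv [487.3 118.3] r 100.1 101.3 arc to go 4.79
tip [443.  208.1] mk [438.2 207.5] piv [487.3 118.3] r 100.1 101.8 arc to go 4.53
tip [443.  208.1] mk [438.2 208.1] piv [487.3 118.3] r 100.1 102.4 arc to go 4.27
tip [443.  208.1] mk [438.2 208.1] piv [487.5 116.6] r 101.8 104.0 arc to go 4.22
tip [443.  208.1] mk [438.2 208.1] piv [485.2 122.8] r 95.2 97.5 arc to go 4.49
tip [443.  208.1] mk [438.2 208.1] piv [484.  125.8] r 91.9 94.2 arc to go 4.64
```

Run:
```python
from h import *
plan([483.3,-51.8,150],9,6)
```

```text
[447.1 175.7 124.7] 8.79
[[[0.0002, 0.0512, -0.0056], [0, 0, -0.0008]], [[0.0002, 0.0512, -0.0056], [0, 0, -0.0008]], [[0.0002, 0.0512, -0.0056], [0, 0, -0.0008]], [[0.0001, 0.0512, -0.0056], [0, 0, -0.0008]], [[0.0001, 0.0512, -0.0056], [0, 0, -0.0008]], [[0.0001, 0.0512, -0.0056], [0, 0, -0.0008]]]
mm/row 38.623547642549894 deg/row 0.034190524155803814
```

play_rows([
  [[0.0002, 0.0256, -0.0112], [0, 0, 0]],
  [[0.0002, 0.0512, -0.0112], [0, 0, 0]],
  [[0.0002, 0.0512, -0.0112], [0, 0, 0]],
  [[0.0001, 0.0512, 0], [0, 0, 0]],
  [[0.0001, 0.0512, 0], [0, 0, 0]],
  [[0.0001, 0.0512, 0], [0, 0, -0.005]],
  [[0, 0.0256, 0], [0, 0, 0]],
  [[0, 0, 0.0], [0, 0, 0]],
  [[0, 0, 0.02], [0, 0, 0]],
  [[0, 0, 0.03], [0, 0, 0]],
  [[0, 0, 0.03], [0, 0, 0]],
  [[0, 0, 0.02], [0, 0, 0]],
  [[0, 0, 0.01], [0, 0, 0]],
  [[0, 0, 0], [0, 0, 0]],
  [[0, 0, 0], [0, 0, 0]],
])

```text
time_s: 24.1
eef_pos: [483.6, -51.2, 68.0]
ee_rot: [0.0, 0.997, 0.079, 0.0]
force: [0.4, -0.6, -0.3]
grip_width: 0.752
```

Run:
```python
from h import *
s=st()
i,im=snap('wrist','w17.png')
```

```text
t 24.1 p [483.62 -51.23  68.01] a 9.12 tilt [ 0.0009 -0.0003] F [ 0.38 -0.57 -0.3 ] g 0.752 j [-0.35  0.43  1.81  0.    0.9  -0.51]
```

View pics/w17.png

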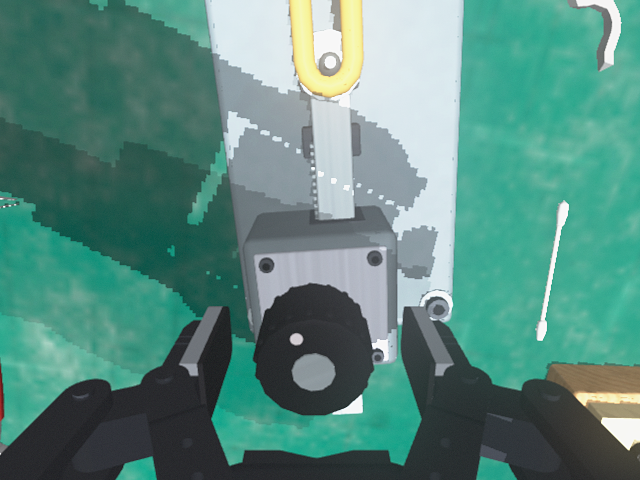

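play_rows([
  [[-0.001, 0, 0], [0, 0, 0]],
  [[0, 0, 0], [0, 0, 0]],
  [[0, 0, 0], [0, 0, 0]],
  [[0, 0, 0], [0, 0, 0]],
  [[0, 0, 0], [0, 0, 0]],
  [[0, 0, 0], [0, 0, 0]],
  [[0, 0, 0], [0, 0, 0]],
], grip=1)

```text
time_s: 24.85
eef_pos: [482.8, -51.6, 68.0]
ee_rot: [0.0, 0.997, 0.079, 0.0]
force: [-1.4, 0.9, 6.1]
grip_width: 0.434
```

play_rows([
  [[0, 0, 0], [0, 0, 0.06]],
  [[0, 0, 0], [0, 0, 0.1]],
  [[0, 0, 0], [0, 0, 0.1]],
  [[0, 0, 0], [0, 0, 0.06]],
  [[0, 0, 0], [0, 0, 0.02]],
  [[0, 0, 0], [0, 0, 0]],
  [[0, 0, 0], [0, 0, 0]],
  [[0, 0, 0], [0, 0, 0]],
])

```text
time_s: 25.65
eef_pos: [482.9, -51.6, 68.0]
ee_rot: [0.0, 0.999, -0.054, 0.001]
force: [-0.3, 1.3, 6.0]
grip_width: 0.432
```

Run:
```python
from h import *
s=st(); print(s['wrist_torque'])
snap('scene','sc18.png')
b=cv2.imread('pics/sc18.png')[310:370,210:290];a=cv2.imread('pics/sc15.png')[310:370,210:290]
cv2.imwrite('pics/c18.png',np.hstack([cv2.resize(x,None,fx=5,fy=5,interpolation=cv2.INTER_CUBIC) for x in(a,b)]))
```

```text
t 25.65 p [482.94 -51.6   68.03] a -6.17 tilt [ 0.0012 -0.0004] F [-0.32  1.26  6.02] g 0.432 j [-0.35  0.43  1.81  0.    0.9  -0.24]
[0.17639468 0.13280342 0.14025552]
```

View pics/c18.png

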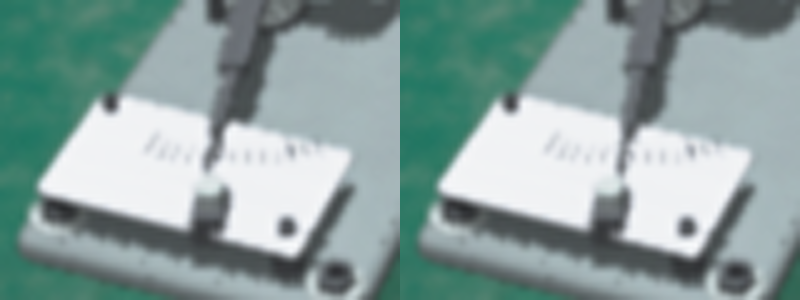

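Release and check from above, as before.

play_rows([
  [[0, 0, 0], [0, 0, 0]],
  [[0, 0, 0], [0, 0, 0]],
  [[0, 0, 0], [0, 0, 0]],
  [[0, 0, 0], [0, 0, 0]],
  [[0, 0, -0.01], [0, 0, 0]],
  [[0, 0, -0.035], [0, 0, 0]],
  [[0, 0, -0.035], [0, 0, 0]],
  [[0, 0, -0.03], [0, 0, 0]],
], grip=0.25)

```text
time_s: 26.5
eef_pos: [482.7, -51.6, 151.7]
ee_rot: [0.0, 0.999, -0.054, 0.0]
force: [-0.3, -0.4, -0.2]
grip_width: 0.752
```

Run:
```python
from h import *
plan([447,175,125],9,7)
```

```text
[482.7 -51.6 151.7] -6.19
[[[-0.0114, -0.0422, 0.0051], [0, 0, -0.0482]], [[-0.0098, -0.0426, 0.0051], [0, 0, -0.0482]], [[-0.0082, -0.0429, 0.0051], [0, 0, -0.0482]], [[-0.0066, -0.0432, 0.0051], [0, 0, -0.0482]], [[-0.0049, -0.0434, 0.0051], [0, 0, -0.0482]], [[-0.0033, -0.0436, 0.0051], [0, 0, -0.0482]], [[-0.0016, -0.0437, 0.0051], [0, 0, -0.0482]]]
mm/row 32.98504940385071 deg/row 2.170072569661536
```

play_rows([
  [[-0.0114, -0.0422, 0], [0, 0, -0.0482]],
  [[-0.0098, -0.0426, 0], [0, 0, -0.0482]],
  [[-0.0082, -0.0429, 0], [0, 0, -0.0482]],
  [[-0.0066, -0.0432, 0.0051], [0, 0, -0.0482]],
  [[-0.0049, -0.0434, 0.0051], [0, 0, -0.0482]],
  [[-0.0033, -0.0436, 0.012], [0, 0, -0.0482]],
  [[-0.0016, -0.0437, 0.0135], [0, 0, -0.0482]],
  [[0, 0, 0], [0, 0, 0]],
  [[0, 0, 0], [0, 0, 0]],
  [[0, 0, 0], [0, 0, 0]],
  [[0, 0, 0], [0, 0, 0]],
])

```text
time_s: 27.6
eef_pos: [447.3, 174.3, 123.5]
ee_rot: [0.0, 0.997, 0.078, 0.0]
force: [-0.5, 0.0, -0.1]
grip_width: 0.753
```

Run:
```python
from h import *
s=st()
i,im=snap('wrist','w19.png')
for t,z in [("pointer_tip",32),("marker_point",32)]:
    for d in cams.tip_of('wrist',t)[:1]: print(t,np.round(d['pixel'],1),round(d['p'],2),np.round(atz(i,d['pixel'],z),1))
b=cv2.imread('pics/w19.png'); cv2.imwrite('pics/c19.png',cv2.resize(b[140:240,270:360],None,fx=6,fy=6,interpolation=cv2.INTER_CUBIC))
```

```text
t 27.6 p [447.31 174.3  123.52] a 8.9 tilt [0.0008 0.    ] F [-0.49  0.05 -0.11] g 0.753 j [ 0.13  0.33  1.77 -0.    1.03 -0.03]
pointer_tip [311.8 187.7] 0.92 [439.9 206.   32. ]
marker_point [310.6 187.1] 0.59 [439.2 206.3  32. ]
```

View pics/w19.png

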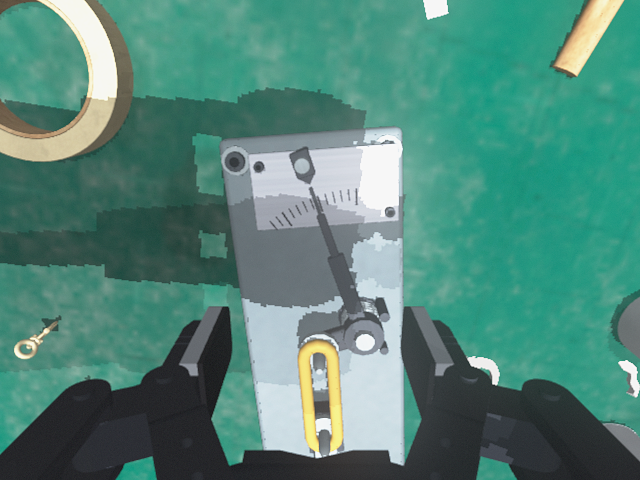

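View pics/c19.png

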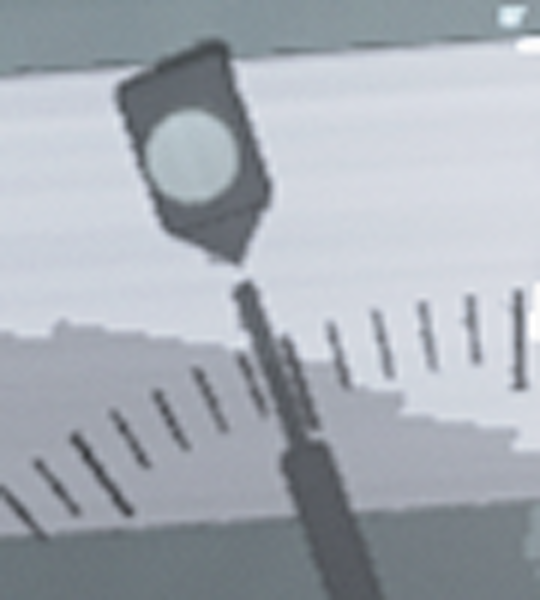

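Run:
```python
from h import *
i=cams.camera_info('wrist'); st()
piv=proj(i,[487.3,118.3,45])
for zm in (26,29,32): togo(i,(310.8,187.7),(310,184.2),piv,45,zm)
for c in('side','scene'): snap(c,c+'20.png')
```

```text
t 27.75 p [447.13 174.57 123.3 ] a 8.92 tilt [0.0004 0.    ] F [ 0.23  0.31 -0.53] g 0.75 j [ 0.13  0.33  1.77 -0.    1.03 -0.03]
tip [439.1 206.3] mk [438.4 207. ] piv [487.3 118.3] r 100.3 101.3 arc to go 0.23
tip [439.1 206.3] mk [438.4 207.6] piv [487.3 118.3] r 100.3 101.8 arc to go -0.01
tip [439.1 206.3] mk [438.3 208.2] piv [487.3 118.3] r 100.3 102.4 arc to go -0.26
```

View pics/side20.png

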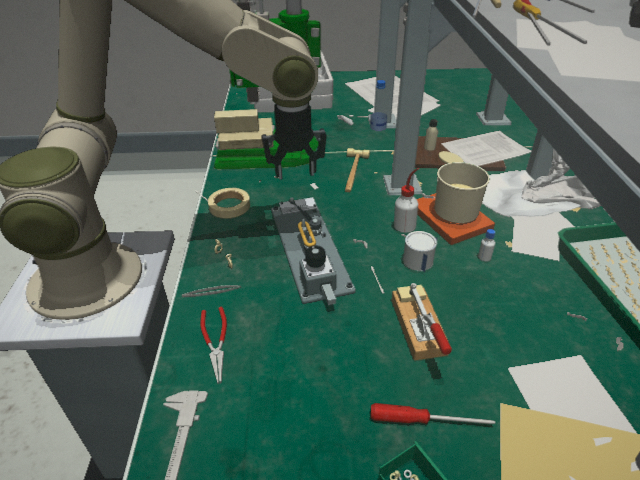

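The tip is level with the marker to within about 0.3 mm, the link is over both pins, and nothing else has moved. The gripper is clear, so I'm handing the job in.

```bash
python3 -c "
from h import *
print(ctrl.finish_job())"
```

```text
the job is handed in; nothing more can be done
None
```

The link is on the tester under load, with the pointer level with the set marker, and I handed the job in at about 28 s of the 67 s allowed.

- **Placing the link:** I gripped it at the middle, lined it up over both pins by looking through its opening with the wrist camera, and lowered it with about 1 N of contact before letting go.
- **Turning the knob:** I turned it clockwise about 4.4 rad in total, most of it in one grasp. I then looked from above and trimmed the last 0.27 rad in a second grasp.
- **Last check:** From above, with the knob released, the tip measured between 0.23 mm short of the marker and 0.26 mm past it. The spread comes from not knowing the marker's exact height. The marker looked unmoved, and both pins stood inside the link.
- **Bench and robot:** The last side view showed nothing else moved, and the gripper was clear of everything.
- **Sideways push on the knob:** The first turn was slightly off the knob's axis, which gave about 12 N sideways. I re-centred the gripper after that.
- **Camera disagreements:** The scene camera put the unloaded tip about 5 mm from where the wrist camera did, so I used it only to follow how far the pointer moved. The network's knob and gauge-pin positions were a few millimetres off in some views, so I corrected those from the pictures.

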